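Close down the wire corner of a jeweller's bench

TASK

Close down the wire corner of the jeweller's bench: slide every wire bobbin up off its spindle, set them all down flat on the floor of the wooden box, side by side and without dropping them, and only then shut the box's lid fully. Stand each fallen square bottle up on its base again, with its foot against or close to the long face of the firebrick (no more than a couple of fingers' width off). Leave everything else on the bench where it is.

Things in the scene. Friction and masses are not known exactly. Their poses are not given: they have to be found in the camera images.
- bobbin0: bobbin wound full of copper wire between two black flanges: a plain ring 64 mm in diameter and 44 mm high with an 18 mm bore all through. Its origin is the centre of its underside, z is its axis (up as it stands on the spindle); either end may be underneath. About 0.22 kg. At the start it sits on one of the four spindles; in some runs it is absent
- bobbin1: bobbin wound full of copper wire between two black flanges: a plain ring 64 mm in diameter and 44 mm high with an 18 mm bore all through. Its origin is the centre of its underside, z is its axis (up as it stands on the spindle); either end may be underneath. About 0.22 kg. At the start it sits on one of the four spindles; in some runs it is absent
- bobbin2: bobbin wound full of copper wire between two black flanges: a plain ring 64 mm in diameter and 44 mm high with an 18 mm bore all through. Its origin is the centre of its underside, z is its axis (up as it stands on the spindle); either end may be underneath. About 0.22 kg. At the start it sits on one of the four spindles; in some runs it is absent
- bobbin3: bobbin wound full of copper wire between two black flanges: a plain ring 64 mm in diameter and 44 mm high with an 18 mm bore all through. Its origin is the centre of its underside, z is its axis (up as it stands on the spindle); either end may be underneath. About 0.22 kg. At the start it sits on one of the four spindles; in some runs it is absent
- stand: fixed spool stand: dark steel disc 216 mm in diameter and 12 mm thick with four upright spindles at x, y = +-50 mm in its own frame. On each spindle's foot is a brass collar 28 mm in diameter that carries the bobbin 22 mm above the bench; the spindle itself is 10 mm thick, round, and its tip is 82 mm above the bench, 16 mm above the bobbin. Origin: centre of the underside
- wire_box: fixed open wooden box for the wire, outside 200 mm along its x, 250 mm along its y and 62 mm high; walls and floor 6 mm thick (inside 188 x 238 mm, 56 mm deep; inner floor 6 mm above the bench). Origin: centre of the underside. Its +x side, turned away from the robot's middle (to the robot's left), carries the lid's hinge
- box_lid (a joint): the box's wooden lid, 200 x 250 x 8 mm, hinged along the top of the box's +x side: 0 is shut, grows as it opens, at most 1.75 rad. It starts standing open at about 1.7 rad, leaning a little outward on its stop; the hinge is nearly free, and pushed back past upright (below 1.5 rad) it falls shut by itself
- lid_edge (a point): middle of the lid's free edge (on the hinge line's far side, halfway through the thickness); when the lid stands open this is its top, about 260 mm above the bench. A brass knob stands out from the lid's outer face at the middle of the box's y, 30 mm in from this edge, about 45 mm tall
- brick: fixed terracotta firebrick lying on the bench, 76 mm along its x, 300 mm along its y, 64 mm high. Origin: centre of the underside. The bottles belong on its +x side, the long face away from the robot (38 mm from its origin)
- bottle0: white square bottle, 60 x 60 mm, body 92 mm long, round grey cap 30 mm in diameter to 116 mm in all; 0.28 kg, centre of mass about 27 mm from the base. Origin: centre of its base, z towards the cap. It starts lying on a flat side, base 10 to 35 mm from the brick's +x face, cap pointing away from the brick within 15 degrees. Let go within 40 degrees of upright it drops onto its base
- bottle1: white square bottle, 60 x 60 mm, body 92 mm long, round grey cap 30 mm in diameter to 116 mm in all; 0.28 kg, centre of mass about 27 mm from the base. Origin: centre of its base, z towards the cap. It starts lying on a flat side, base 10 to 35 mm from the brick's +x face, cap pointing away from the brick within 15 degrees. Let go within 40 degrees of upright it drops onto its base
- bench_block: bystander, to be left where it is: small dark wooden block, 60 x 90 x 35 mm, lying on the bench. Origin: centre of its underside
- hammer: bystander, to be left where it is: small hammer lying, 240 mm long, dark wooden handle, steel head. Origin: middle of its length, underside
- dish: bystander, to be left where it is: shallow round steel dish, 150 mm across, 30 mm high. Origin: centre of its underside
- mandrel: bystander, to be left where it is: upright slim steel cone on a 64 mm round foot, 150 mm high. Origin: centre of its underside
- jar: bystander, to be left where it is: small brown glass jar with black lid, 60 mm across, 80 mm high. Origin: centre of its underside
- brush: bystander, to be left where it is: flat brush lying, 180 mm long, dark handle. Origin: middle of its length, underside
- mug: bystander, to be left where it is: white mug, 76 mm across, 90 mm high. Origin: centre of its underside
- file: bystander, to be left where it is: slim steel tool with a wooden handle lying, 190 mm long. Origin: middle of its length, underside

How it is judged:
By the outcome, as a careful person would: the job done as asked, in the order asked, and still so for the second after the job is handed in, with the robot touching nothing.
Of bobbin0, bobbin1, bobbin2, bobbin3 only 3 to 4 are there at a start; the rules pass over those that are not, and their reading is None.
At some moment in a run one of bottle0, bottle1 may be knocked a few centimetres aside while the robot is not near it.
It also fails if it takes over 208 s, if anything falls off the work surface, if the arm or the gripper's body presses on something with over 40 N, if the wrist force passes 120 N, or if a joint passes its speed limit or range.

ROBOT

A 6-joint arm with a two-finger parallel gripper is mounted at the origin on the work surface. World frame = base frame: x ahead of the robot, y to its left, z up, the work surface at z = 0. Lengths are in m, angles in degrees, forces in N, time in s.
With the tool pointing down it reaches from about 0.35 to 0.875 m from the base axis. Payload 4.2 kg.
Tool frame: the origin (TCP) lies at the very end of the fingers, on their centre line; the grasp point (between the pads) lies 19 mm behind it; z points along the fingers, y is the line along which they close (so a half turn about z gives the same grasp; the last joint's range is limited). The gripper opens to 87 mm and grips with 3 to 60 N. Pads are 19 mm wide; open, the fingers measure 117 mm over their backs; the gripper's body (75 mm by 190 mm) begins 51 mm behind the grasp point.
Start: joints at [87.009, 22.042, 0.453, 0, -68.411, -14.817], TCP at [0.191, 0.595, 0.223] pointing down, gripper open.
Joint ranges: [-179.83, 179.83], [-69.29, 118.12], [-61.27, 80.66], [-181.25, 117.63], [-171.15, -9.14], [-177.46, 177.46]. Speed limits (degrees/s): [159.86, 159.86, 180, 180, 180, 180].

INTERFACE

Orientations are given as a 3x3 rotation matrix whose columns are the frame's x, y, z axes.
In Python, from station import * gives the robot as it stands.
- The arm moves only by the shell command python3 -m pendant 'ROWS'. ROWS is JSON, a list of rows, each an object of numbers: "x", "y", "z": the shift along the world's x, y, z normalised to -1 to 1, where 1 is 250 mm; "rx", "ry", "rz": the turn, a rotation vector about the world's x, y, z normalised to -1 to 1, where 1 is 180 degrees; "claw": the opening, from 0 (shut) to 1 (fully open). A call has exactly 8 rows; each row is the pose to reach, as a shift and turn from the pose commanded when the call began, turning the shorter way round; what a row does not reach only later rows make up. A row lasts 1/8 s, in which the tool goes at most 62.5 mm and 10.7 degrees, less where a joint would pass 70% of its speed; a pose out of reach is approached as far as the arm can. A call with a number of a shift or a turn outside -1 to 1 is refused whole. A call with a gripper value outside its range is refused whole. The fingers move at their own pace and stop on an object; the grip force is fixed at half the most. Time passes only in rows, so rows that repeat a pose let the fingers close, or fill a call up. It gives the time, the measured TCP pose, the force, the opening and the grip force at its end, in the units of the state.
- sense(): the state, without advancing time (a new reading comes with each control period).
- capture(name): name is "scene" or "side" or "wrist"; returns a dict with "color" (384x512x3 uint8, red, green, blue), "mtx" (3x3 intrinsics, pixels), "world_to_cam" (4x4, takes a point from world to camera coordinates). Camera axes: x right, y up, looking along -z (the intrinsics and any distortion apply to the point x, -y, -z); pixel columns grow to the right and rows downward; lengths in m; the calibration is good to about 2 mm. The wrist camera is an equidistant fisheye: a pixel r from the principal point sees the ray r / f radians off the axis. A picture is of the moment at which its call begins. There is no depth.
- finish_job(): hands the job in; it is judged then, once.
Trained networks look in a picture, given as the dict that the camera call returned (one of the last four; its "shot" number tells which), for a name from the list of things; names that differ only in an ending like _2 or _b are one class to them, and where a whole thing is asked for, a point or a joint stands for the part that bears it (a point fixed in the world has none). Each returns a list of dicts, best first, with "conf" (0 to 1); they miss things now and then, are a little off and sometimes report something else, mostly with a low value. They report only what shows in the picture. A call takes as long as a camera call.
- search_frame(picture, label): "centre" ([column, row] in pixels, amid what is visible of it).
- regions_of(picture, label): "region" (384x512 bool, what is visible of it) and "centre" ([column, row] in pixels, amid what is visible of it).
The state is a dict: "time_s": time; "joints": joint angles; "joint_velocities": joint speeds; "effort": joint torques, N m; "tcp_pos": TCP position; "ee_rot": TCP orientation; "wrist_force": force on the tool from outside, world axes, zero at the start; "moment": the same for the moment, N m; "gripper_width": opening from 0.0 (shut) to 1.0 (fully open); "gripper_force": force on a finger pad.
Only numpy, scipy, OpenCV 4.12 (cv2) and the standard library are available. Lean on these libraries where they do the work, as an engineer would, in place of code of your own. Each camera call takes 0.05 s, during which the arm holds its last target. There are 200 camera calls.

## Working session

There is one attempt and no reset: what is moved stays moved. The work goes in short steps, Python scripts to look and compute and a shell command to move; the robot and the scene stay as the last step left them, time stands still between calls to the robot, and variables do not carry over. Pictures are saved under pics/ and viewed, at most 14 in all, crops included, and the job is handed in when it is done.

```bash
ls; mkdir -p pics; python3 - <<'E'
from station import *
import cv2,numpy as np
for n in("scene","side"):
    p=capture(n); cv2.imwrite(f"pics/{n}0.png",cv2.cvtColor(p["color"],cv2.COLOR_RGB2BGR))
    print(n,p["mtx"].tolist(),np.round(p["world_to_cam"],3).tolist(),p.keys())
    for l in("bobbin0","stand","wire_box","box_lid","brick","bottle0","mug","jar","mandrel","dish","hammer","file","brush","bench_block"):
        print(l,[(round(d["conf"],2),np.round(d["centre"]).tolist()) for d in search_frame(p,l)[:5]])
s=sense();print(s)
E
```

```text
pics
scene [[349.60583590915195, 0.0, 253.35617017989813], [0.0, 349.60583590915195, 193.92940680156818], [0.0, 0.0, 1.0]] [[-0.145, 0.989, -0.018, 0.145], [-0.722, -0.093, 0.686, 0.31], [0.677, 0.112, 0.728, -1.72], [0.0, 0.0, 0.0, 1.0]] dict_keys(['color', 'mtx', 'world_to_cam', 'shot'])
bobbin0 [(0.63, [263.0, 231.0]), (0.59, [286.0, 211.0]), (0.51, [293.0, 232.0])]
stand [(0.76, [275.0, 227.0])]
wire_box [(0.72, [363.0, 214.0])]
box_lid [(0.65, [394.0, 200.0])]
brick [(0.7, [224.0, 170.0])]
bottle0 [(0.67, [224.0, 197.0]), (0.65, [185.0, 181.0]), (0.25, [285.0, 267.0]), (0.16, [161.0, 240.0])]
mug [(0.78, [138.0, 199.0]), (0.7, [286.0, 210.0])]
jar [(0.64, [371.0, 176.0]), (0.53, [186.0, 183.0]), (0.41, [222.0, 171.0])]
mandrel [(0.72, [289.0, 263.0]), (0.63, [328.0, 265.0])]
dish [(0.83, [163.0, 240.0])]
hammer [(0.94, [227.0, 263.0]), (0.52, [370.0, 173.0])]
file [(0.56, [327.0, 264.0])]
brush [(0.61, [155.0, 182.0]), (0.45, [292.0, 233.0])]
bench_block [(0.59, [291.0, 193.0])]
side [[449.5883797788477, 0.0, 262.5373320006499], [0.0, 449.5883797788477, 192.90755599520438], [0.0
[... 982 characters left out ...]
4131634e+01, -1.48165556e+01]), 'joint_velocities': array([ 0.02804349,  0.08865941, -0.04822237,  0.0586156 , -0.05268309,
        0.0032359 ]), 'effort': array([ 2.90267135e-04, -3.90464473e+01,  1.87622505e+01,  4.22447383e+00,
        1.55517919e-02, -1.72138527e-05]), 'tcp_pos': array([0.19113111, 0.59502708, 0.22256895]), 'ee_rot': array([[ 9.52080972e-01, -3.05846076e-01,  1.18942547e-05],
       [-3.05846076e-01, -9.52080972e-01, -1.01274510e-05],
       [ 1.44217348e-05,  6.00434230e-06, -1.00000000e+00]]), 'wrist_force': array([-0.37083051,  0.03195009, -0.53583401]), 'moment': array([-0.04217953,  0.00815762, -0.01232938]), 'gripper_force': 0.0, 'gripper_width': 0.997629776436636}
```

```bash
python3 -c "
import cv2,numpy as np
" ; ls pics
```

```text
scene0.png
side0.png
```

```bash
python3 - <<'E'
import cv2
a=cv2.imread('pics/scene0.png')[110:310,110:430];cv2.imwrite('pics/s1.png',cv2.resize(a,(800,500),interpolation=cv2.INTER_CUBIC))
a=cv2.imread('pics/side0.png')[50:350,150:400];cv2.imwrite('pics/s2.png',cv2.resize(a,(500,600),interpolation=cv2.INTER_CUBIC))
E
```

```text
(no output)
```

View pics/s1.png

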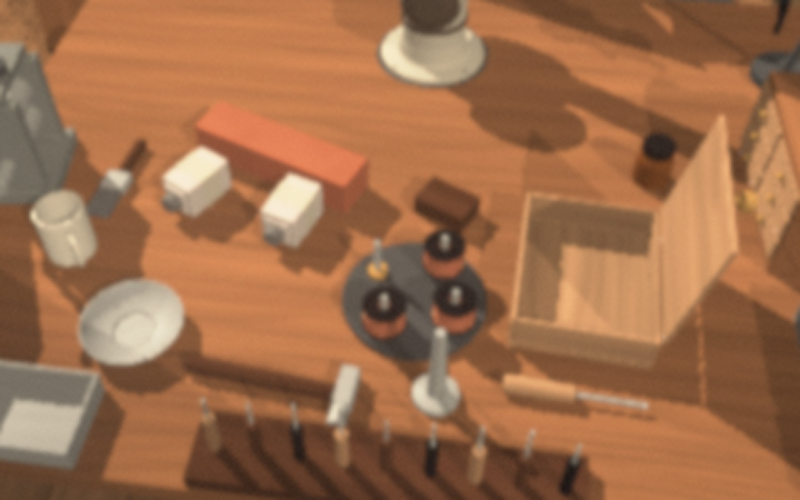

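View pics/s2.png

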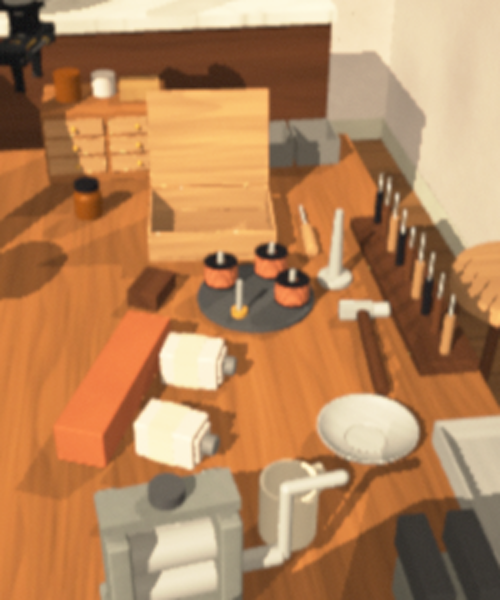

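The scene picture shows three bobbins on the stand (full-frame pixels near 288,210; 264,234; 292,232), with the spindle at 261,213 empty. The box is open with its lid up at right, and two bottles lie in front of the brick. The side view agrees. Next I'll work out positions from both views.

```bash
cat > h.py <<'E'
from station import *
import numpy as np, cv2
from scipy.optimize import least_squares
def proj(p,X):
    c=(np.c_[np.atleast_2d(X),np.ones(len(np.atleast_2d(X)))]@np.array(p["world_to_cam"]).T)[:,:3]
    K=np.array(p["mtx"]); v=np.c_[c[:,0],-c[:,1],-c[:,2]]
    if p.get("fish"):
        r=np.hypot(v[:,0],v[:,1])+1e-12; t=np.arctan2(r,v[:,2]); d=v[:,:2]/r[:,None]*t[:,None]
    else: d=v[:,:2]/v[:,2:]
    return d*[K[0,0],K[1,1]]+K[:2,2]
def plane(p,uv,z):
    K=np.array(p["mtx"]);d=(np.array(uv,float)-K[:2,2])/[K[0,0],K[1,1]]
    if p.get("fish"):
        t=np.hypot(*d); v=np.r_[d/(t+1e-12)*np.sin(t),np.cos(t)]
    else: v=np.r_[d,1]
    W=np.array(p["world_to_cam"]);R=W[:3,:3];o=-R.T@W[:3,3];r=R.T@(v*[1,-1,-1])
    return o+r*(z-o[2])/r[2]
def cap(n):
    p=capture(n)
    if n=="wrist": p["fish"]=1
    return p
def rot(a): return np.array([[np.cos(a),-np.sin(a)],[np.sin(a),np.cos(a)]])
def box3(x,y,yaw,loc): # local pts Nx3
    L=np.array(loc,float);return np.c_[L[:,:2]@rot(yaw).T+[x,y],L[:,2]]
def save(p,f,crop=None,size=None):
    a=cv2.cvtColor(p["color"],cv2.COLOR_RGB2BGR)
    if crop:a=a[crop[1]:crop[3],crop[0]:crop[2]]
    if size:a=cv2.resize(a,size,interpolation=cv2.INTER_CUBIC)
    cv2.imwrite(f,a)
E
python3 - <<'E'
from h import *
S=cap("scene");D=cap("side")
sc=lambda u,v:(110+u/2.5,110+v/2.5); sd=lambda u,v:(150+u/2,50+v/2)
for n,u in (("A",(444,240)),("B",(384,300)),("C",(455,293))): print("bob scene",n,plane(S,sc(*u),.075)[:2].round(3))
for n,u in (("A",(220,262)),("C",(270,252)),("B",(291,280))): print("bob side",n,plane(D,sd(*u),.075)[:2].round(3))
print("empty tip",plane(S,sc(377,241),.082).round(3),plane(D,sd(239,280),.082).round(3))
for u in ((530,195),(655,207),(655,347),(514,330)): print("box rim",plane(S,sc(*u),.062)[:2].round(3))
print("box side",plane(D,sd(150,237),.062).round(3),plane(D,sd(273,234),.062).round(3))
for u in ((218,104),(368,158),(198,125)): print("brick",plane(S,sc(*u),.064)[:2].round(3))
for u in ((60,450),(104,459),(171,322),(135,312)): print("brick side",plane(D,sd(*u),.064 )[:2].round(3))
for u in ((437,398),): print("mandrel",plane(S,sc(*u),0.005)[:2].round(3))
for p,nm in((S,"S"),(D,"D")):
  for d in regions_of(p,"bottle0")[:3]:
    m=d["region"].astype(np.uint8); r=cv2.minAreaRect(np.argwhere(m)[:,::-1].astype(np.float32))
    print(nm,round(d["conf"],2),m.sum(),plane(p,d["centre"],.035)[:2].round(3))
for l in ("jar","dish","mug","bench_block","mandrel"):
  print(l,[plane(D,d["centre"],.03)[:2].round(3) for d in search_frame(D,l)[:1]],[plane(S,d["centre"],.03)[:2].round(3) for d in search_frame(S,l)[:1]])
E
```

```text
bob scene A [0.554 0.063]
bob scene B [ 0.675 -0.011]
bob scene C [0.65  0.085]
bob side A [0.552 0.035]
bob side C [0.647 0.058]
bob side B [ 0.668 -0.039]
empty tip [ 0.575 -0.034  0.082] [ 0.577 -0.039  0.082]
box rim [0.432 0.188]
box rim [0.434 0.377]
box rim [0.695 0.355]
box rim [0.692 0.169]
box side [0.431 0.163 0.062] [0.666 0.145 0.062]
brick [ 0.28  -0.352]
brick [ 0.383 -0.074]
brick [ 0.338 -0.372]
brick side [ 0.284 -0.407]
brick side [ 0.344 -0.431]
brick side [ 0.454 -0.124]
brick side [ 0.396 -0.088]
mandrel [0.777 0.074]
S 0.88 539 [ 0.493 -0.178]
S 0.75 502 [ 0.435 -0.351]
S 0.63 480 [ 0.562 -0.53 ]
D 0.92 817 [ 0.484 -0.212]
D 0.84 1025 [ 0.445 -0.375]
jar [array([0.293, 0.387])] [array([0.293, 0.382])]
dish [array([ 0.732, -0.358])] [array([ 0.737, -0.373])]
mug [array([ 0.585, -0.505])] [array([0.52 , 0.335])]
bench_block [array([0.431, 0.025])] [array([0.429, 0.065])]
mandrel [array([0.792, 0.082])] [array([0.783, 0.077])]
```

```bash
python3 -m pendant '[{"z":0.3,"claw":1},{"z":0.64,"claw":1},{"x":0.2,"y":-0.15,"z":0.64,"claw":1},{"x":0.4,"y":-0.3,"z":0.64,"claw":1},{"x":0.6,"y":-0.45,"z":0.64,"claw":1},{"x":0.8,"y":-0.6,"z":0.64,"claw":1},{"x":1,"y":-0.75,"z":0.64,"claw":1},{"x":1,"y":-0.95,"z":0.64,"claw":1}]'
python3 -m pendant '[{"x":0.15,"y":-0.2,"claw":1},{"x":0.3,"y":-0.4,"claw":1},{"x":0.4,"y":-0.6,"claw":1},{"x":0.5,"y":-0.8,"claw":1},{"x":0.5,"y":-1,"claw":1},{"x":0.5,"y":-1,"claw":1},{"x":0.5,"y":-1,"claw":1},{"x":0.5,"y":-1,"claw":1}]'
python3 - <<'E'
from h import *
W=cap("wrist");save(W,"pics/w1.png",None,(768,576))
print(W["mtx"],np.round(W["world_to_cam"],3))
for d in regions_of(W,"bobbin0")[:4]: print(round(d["conf"],2),d["region"].sum(),d["centre"],plane(W,d["centre"],.05)[:2].round(3))
for l in("bottle0","brick","wire_box","stand"): print(l,[(round(d["conf"],2),np.round(d["centre"]),plane(W,d["centre"],.03)[:2].round(3)) for d in search_frame(W,l)[:2]])
E
```

```text
[[297.31863964   0.         255.77009076]
 [  0.         297.31863964 188.14495992]
 [  0.           0.           1.        ]] [[-0.306 -0.952  0.001  0.624]
 [ 0.911 -0.293 -0.29   0.035]
 [ 0.277 -0.088  0.957 -0.392]
 [ 0.     0.     0.     1.   ]]
bottle0 []
brick []
wire_box []
stand []$[0]: bad value
$[0]: bad value
```

View pics/w1.png

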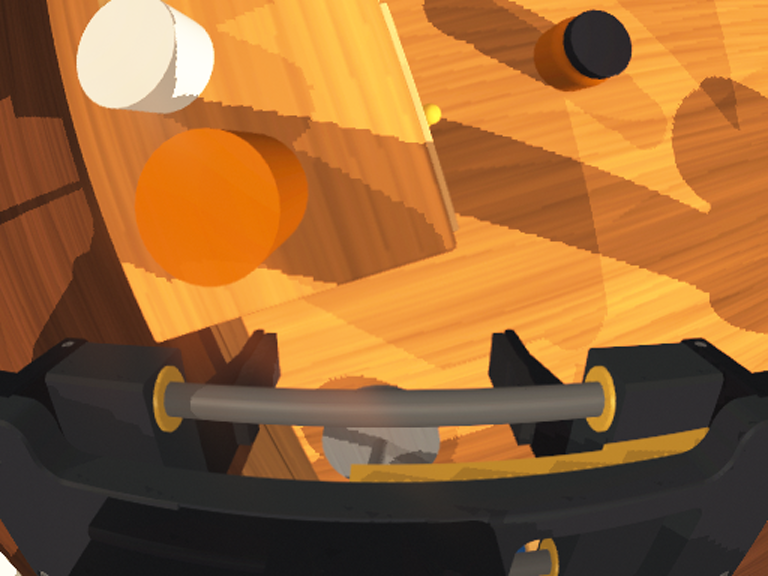

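The wrist picture shows only the drawer cabinet, because both moves were refused. I'll give every key in each row.

```bash
python3 -m pendant '[{"x":0,"y":0,"z":0.3,"rx":0,"ry":0,"rz":0,"claw":1},{"x":0,"y":0,"z":0.64,"rx":0,"ry":0,"rz":0,"claw":1},{"x":0.2,"y":-0.15,"z":0.64,"rx":0,"ry":0,"rz":0,"claw":1},{"x":0.4,"y":-0.3,"z":0.64,"rx":0,"ry":0,"rz":0,"claw":1},{"x":0.6,"y":-0.45,"z":0.64,"rx":0,"ry":0,"rz":0,"claw":1},{"x":0.8,"y":-0.6,"z":0.64,"rx":0,"ry":0,"rz":0,"claw":1},{"x":1,"y":-0.75,"z":0.64,"rx":0,"ry":0,"rz":0,"claw":1},{"x":1,"y":-0.95,"z":0.64,"rx":0,"ry":0,"rz":0,"claw":1}]'
```

```text
time_s: 3.5
tcp_pos: [0.4434, 0.3564, 0.3804]
ee_rot: [[0.951, -0.308, -0.002], [-0.308, -0.951, -0.002], [-0.001, 0.003, -1.0]]
wrist_force: [0.2, -0.1, -0.2]
gripper_width: 1.004
gripper_force: 0.0
```

```bash
python3 -m pendant '[{"x":0.1,"y":-0.2,"z":0,"rx":0,"ry":0,"rz":0,"claw":1},{"x":0.2,"y":-0.4,"z":0,"rx":0,"ry":0,"rz":0,"claw":1},{"x":0.25,"y":-0.6,"z":0,"rx":0,"ry":0,"rz":0,"claw":1},{"x":0.25,"y":-0.8,"z":0,"rx":0,"ry":0,"rz":0,"claw":1},{"x":0.25,"y":-1,"z":0,"rx":0,"ry":0,"rz":0,"claw":1},{"x":0.25,"y":-1,"z":0,"rx":0,"ry":0,"rz":0,"claw":1},{"x":0.25,"y":-1,"z":0,"rx":0,"ry":0,"rz":0,"claw":1},{"x":0.25,"y":-1,"z":0,"rx":0,"ry":0,"rz":0,"claw":1}]'
python3 - <<'E'
from h import *
W=cap("wrist");save(W,"pics/w2.png",None,(768,576))
for d in regions_of(W,"bobbin0")[:4]: print(round(d["conf"],2),d["region"].sum(),d["centre"],plane(W,d["centre"],.05)[:2].round(3))
for l in("bottle0","brick","wire_box","stand"): print(l,[(round(d["conf"],2),np.round(d["centre"]),plane(W,d["centre"],.03)[:2].round(3)) for d in search_frame(W,l)[:2]])
E
```

```text
time_s: 4.5
tcp_pos: [0.5037, 0.1085, 0.3823]
ee_rot: [[0.952, -0.305, -0.0], [-0.305, -0.952, -0.0], [-0.0, 0.0, -1.0]]
wrist_force: [0.5, 0.0, 0.0]
gripper_width: 0.999
gripper_force: 0.0
0.71 1244 [291.3, 35.1] [ 0.669 -0.006]
0.7 1107 [273.6, 113.8] [0.55  0.062]
0.62 1177 [235.3, 58.4] [0.658 0.093]
0.37 12010 [59.3, 170.0] [0.593 0.492]
bottle0 [(0.63, array([476., 116.]), array([ 0.441, -0.357])), (0.56, array([410., 112.]), array([ 0.485, -0.189]))]
brick [(0.75, array([425., 167.]), array([ 0.37 , -0.204]))]
wire_box []
stand [(0.73, array([290.,  79.]), array([0.599, 0.015])), (0.47, array([159.,  38.]), array([0.745, 0.209]))]
```

View pics/w2.png

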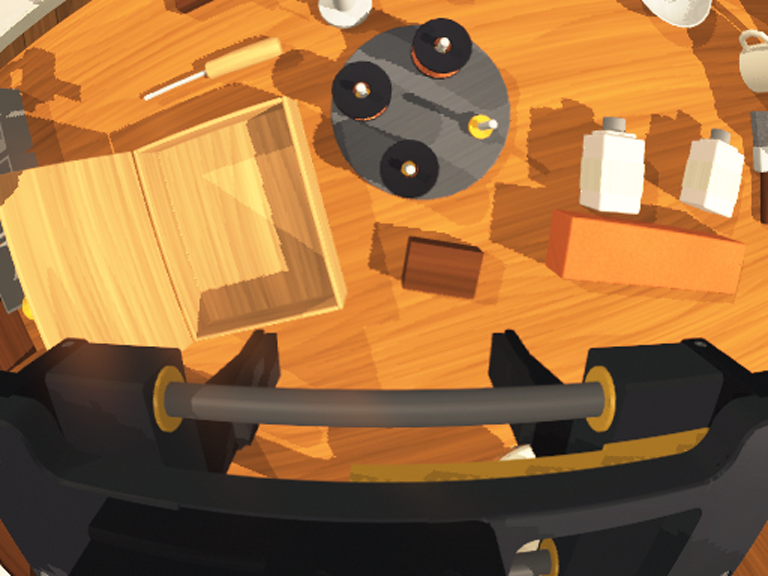

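The wrist picture shows the stand's spindle tips at A(410,169), B(445,43), C(362,89) and the empty one at (493,124). The box rim corners are (345,307) and (289,98). The bottles are at about (612,175) and (712,172), with the brick below them in the picture. I'll fit the poses to these points.

```bash
python3 - <<'E'
from h import *
W=cap("wrist");S=cap("scene");D=cap("side")
w=lambda L:np.array(L)/1.5
sp=np.array([[-.05,.05,.082],[.05,-.05,.082],[.05,.05,.082],[-.05,-.05,.082]]) # A B C E
uv=w([(410,169),(445,43),(362,89),(493,124)])
r=least_squares(lambda q:(proj(W,box3(*q,sp))-uv).ravel(),[.613,.024,.2]);print("stand",r.x.round(4),np.abs(r.fun).max());print(box3(*r.x,sp)[:,:2].round(4))
es=proj(S,box3(*r.x,sp));ed=proj(D,box3(*r.x,sp));print("tips S",((es-110)*2.5).round(),"side",((ed-[150,50])*2).round())
bx=np.array([[-.1,.125,.062],[-.1,-.125,.062],[.1,.125,.062],[.1,-.125,.062]])
uvb=w([(345,307),(289,98),(193,340),(135,150)])
r=least_squares(lambda q:(proj(W,box3(*q,bx))-uvb).ravel(),[.563,.272,1.5]);print("box",r.x.round(4),r.fun.round(1))
print("box S",((proj(S,box3(*r.x,bx))-110)*2.5).round(),((proj(D,box3(*r.x,bx))-[150,50])*2).round())
bk=np.array([[.038,.15,.064],[.038,-.15,.064],[-.038,-.15,.064],[-.038,.15,.064]])
uvk=w([(560,211),(743,240),(736,293),(566,278)])
r=least_squares(lambda q:(proj(W,box3(*q,bk))-uvk).ravel(),[.36,-.24,.3]);print("brick",r.x.round(4),r.fun.round(1))
print("brick S",((proj(S,box3(*r.x,bk))-110)*2.5).round(),((proj(D,box3(*r.x,bk))-[150,50])*2).round())
E
```

```text
stand [0.6122 0.0248 0.2237] 0.9944687770616554
[[ 0.5524  0.0624]
 [ 0.6721 -0.0129]
 [ 0.6499  0.0846]
 [ 0.5746 -0.0351]]
tips S [[444. 236.]
 [383. 295.]
 [455. 290.]
 [376. 241.]] side [[218. 251.]
 [291. 268.]
 [270. 241.]
 [237. 279.]]
box [0.5555 0.2698 1.4881] [-0.3  1.9  0.1 -2.1  0.7  1.1 -0.8 -0.6]
box S [[525. 190.]
 [507. 317.]
 [657. 210.]
 [657. 343.]] [[145. 233.]
 [275. 230.]
 [149. 186.]
 [267. 183.]]
brick [ 0.3649 -0.225  -0.3738] [ 5.2  1.8  1.2 -0.3 -1.5 -1.6 -5.2 -0.6]
brick S [[346. 188.]
 [193. 127.]
 [220. 102.]
 [369. 159.]] [[171. 313.]
 [105. 432.]
 [ 55. 423.]
 [128. 307.]]
```

```bash
python3 -m pendant '[{"x":0.195,"y":-0.18,"z":0,"rx":0,"ry":0,"rz":0,"claw":1},{"x":0.195,"y":-0.18,"z":-0.2,"rx":0,"ry":0,"rz":0,"claw":1},{"x":0.195,"y":-0.18,"z":-0.4,"rx":0,"ry":0,"rz":0,"claw":1},{"x":0.195,"y":-0.18,"z":-0.6,"rx":0,"ry":0,"rz":0,"claw":1},{"x":0.195,"y":-0.18,"z":-0.8,"rx":0,"ry":0,"rz":0,"claw":1},{"x":0.195,"y":-0.18,"z":-1,"rx":0,"ry":0,"rz":0,"claw":1},{"x":0.195,"y":-0.18,"z":-1,"rx":0,"ry":0,"rz":0,"claw":1},{"x":0.195,"y":-0.18,"z":-1,"rx":0,"ry":0,"rz":0,"claw":1}]'
```

```text
time_s: 5.95
tcp_pos: [0.554, 0.0629, 0.1346]
ee_rot: [[0.952, -0.305, 0.003], [-0.305, -0.952, 0.0], [0.003, -0.001, -1.0]]
wrist_force: [0.0, 0.1, 0.4]
gripper_width: 0.999
gripper_force: 0.0
```

```bash
python3 -m pendant '[{"x":0,"y":-0.004,"z":-0.15,"rx":0,"ry":0,"rz":0,"claw":1},{"x":0,"y":-0.004,"z":-0.3,"rx":0,"ry":0,"rz":0,"claw":1},{"x":0,"y":-0.004,"z":-0.41,"rx":0,"ry":0,"rz":0,"claw":1},{"x":0,"y":-0.004,"z":-0.41,"rx":0,"ry":0,"rz":0,"claw":1},{"x":0,"y":-0.004,"z":-0.41,"rx":0,"ry":0,"rz":0,"claw":0.5},{"x":0,"y":-0.004,"z":-0.41,"rx":0,"ry":0,"rz":0,"claw":0.5},{"x":0,"y":-0.004,"z":-0.41,"rx":0,"ry":0,"rz":0,"claw":0.5},{"x":0,"y":-0.004,"z":-0.41,"rx":0,"ry":0,"rz":0,"claw":0.5}]'
```

```text
time_s: 6.95
tcp_pos: [0.5538, 0.0622, 0.0315]
ee_rot: [[0.952, -0.305, 0.004], [-0.305, -0.952, 0.001], [0.003, -0.002, -1.0]]
wrist_force: [0.6, 1.2, 5.8]
gripper_width: 0.724
gripper_force: 30.0
```

```bash
python3 -m pendant '[{"x":0,"y":0,"z":0.15,"rx":0,"ry":0,"rz":0,"claw":0.5},{"x":0,"y":0,"z":0.3,"rx":0,"ry":0,"rz":0,"claw":0.5},{"x":0,"y":0,"z":0.44,"rx":0,"ry":0,"rz":0,"claw":0.5},{"x":0.06,"y":0.15,"z":0.44,"rx":0,"ry":0,"rz":0,"claw":0.5},{"x":0.14,"y":0.35,"z":0.44,"rx":0,"ry":0,"rz":0,"claw":0.5},{"x":0.23,"y":0.55,"z":0.44,"rx":0,"ry":0,"rz":0,"claw":0.5},{"x":0.32,"y":0.76,"z":0.44,"rx":0,"ry":0,"rz":0,"claw":0.5},{"x":0.32,"y":0.76,"z":0.4,"rx":0,"ry":0,"rz":0,"claw":0.5}]'
python3 - <<'E'
from h import *
W=cap("wrist");save(W,"pics/w3.png",None,(768,576));print(sense()["gripper_width"])
E
```

```text
time_s: 7.95
tcp_pos: [0.633, 0.2551, 0.1286]
ee_rot: [[0.953, -0.303, 0.0], [-0.303, -0.953, 0.0], [0.0, -0.001, -1.0]]
wrist_force: [-0.5, -0.9, -3.3]
gripper_width: 0.727
gripper_force: 30.0
0.7248615462634308
```

View pics/w3.png

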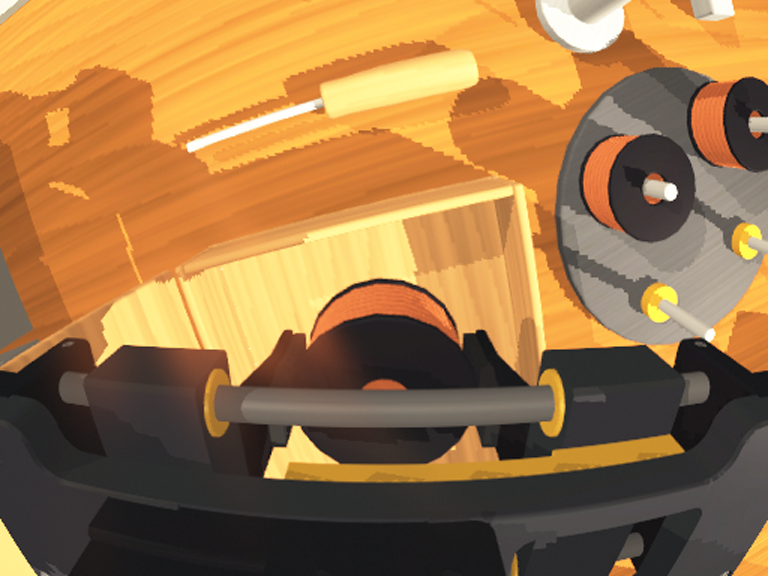

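```bash
python3 - <<'E'
from h import *
W=cap("wrist")
for u in ((524,182),(181,270),(516,190)): print(plane(W,np.array(u)/1.5,.062).round(4))
print(sense()["tcp_pos"])
E
```

```text
[0.6713 0.1619 0.062 ]
[0.6834 0.3546 0.062 ]
[0.6684 0.1673 0.062 ]
[0.63021696 0.25102782 0.12670255]
```

```bash
python3 -m pendant '[{"x":0,"y":0.008,"z":-0.15,"rx":0,"ry":0,"rz":0,"claw":0.5},{"x":0,"y":0.008,"z":-0.3,"rx":0,"ry":0,"rz":0,"claw":0.5},{"x":0,"y":0.008,"z":-0.39,"rx":0,"ry":0,"rz":0,"claw":0.5},{"x":0,"y":0.008,"z":-0.42,"rx":0,"ry":0,"rz":0,"claw":0.5},{"x":0,"y":0.008,"z":-0.44,"rx":0,"ry":0,"rz":0,"claw":0.5},{"x":0,"y":0.008,"z":-0.44,"rx":0,"ry":0,"rz":0,"claw":0.5},{"x":0,"y":0.008,"z":-0.44,"rx":0,"ry":0,"rz":0,"claw":0.5},{"x":0,"y":0.008,"z":-0.44,"rx":0,"ry":0,"rz":0,"claw":0.5}]'
```

```text
time_s: 9.05
tcp_pos: [0.6327, 0.2538, 0.0209]
ee_rot: [[0.952, -0.306, 0.001], [-0.306, -0.952, 0.001], [0.001, -0.001, -1.0]]
wrist_force: [0.9, 0.7, -2.0]
gripper_width: 0.723
gripper_force: 30.0
```

```bash
python3 -m pendant '[{"x":0,"y":0,"z":-0.01,"rx":0,"ry":0,"rz":0,"claw":0.5},{"x":0,"y":0,"z":-0.022,"rx":0,"ry":0,"rz":0,"claw":0.5},{"x":0,"y":0,"z":-0.022,"rx":0,"ry":0,"rz":0,"claw":0.5},{"x":0,"y":0,"z":-0.022,"rx":0,"ry":0,"rz":0,"claw":0.5},{"x":0,"y":0,"z":-0.022,"rx":0,"ry":0,"rz":0,"claw":0.5},{"x":0,"y":0,"z":-0.022,"rx":0,"ry":0,"rz":0,"claw":0.5},{"x":0,"y":0,"z":-0.022,"rx":0,"ry":0,"rz":0,"claw":0.9},{"x":0,"y":0,"z":-0.022,"rx":0,"ry":0,"rz":0,"claw":0.9}]'
```

```text
time_s: 10.05
tcp_pos: [0.6326, 0.2536, 0.0143]
ee_rot: [[0.952, -0.306, 0.0], [-0.306, -0.952, 0.0], [0.0, -0.0, -1.0]]
wrist_force: [-0.1, 0.3, 0.0]
gripper_width: 0.856
gripper_force: 0.0
```

```bash
python3 -m pendant '[{"x":0,"y":0,"z":0.25,"rx":0,"ry":0,"rz":0,"claw":0.95},{"x":0,"y":0,"z":0.5,"rx":0,"ry":0,"rz":0,"claw":1},{"x":0.02,"y":-0.22,"z":0.5,"rx":0,"ry":0,"rz":0,"claw":1},{"x":0.05,"y":-0.45,"z":0.5,"rx":0,"ry":0,"rz":0,"claw":1},{"x":0.07,"y":-0.676,"z":0.5,"rx":0,"ry":0,"rz":0,"claw":1},{"x":0.07,"y":-0.676,"z":0.48,"rx":0,"ry":0,"rz":0,"claw":1},{"x":0.07,"y":-0.676,"z":0.3,"rx":0,"ry":0,"rz":0,"claw":1},{"x":0.07,"y":-0.676,"z":0.1,"rx":0,"ry":0,"rz":0,"claw":1}]' && python3 -m pendant '[{"x":0,"y":0,"z":-0.038,"rx":0,"ry":0,"rz":0,"claw":1},{"x":0,"y":0,"z":-0.038,"rx":0,"ry":0,"rz":0,"claw":1},{"x":0,"y":0,"z":-0.038,"rx":0,"ry":0,"rz":0,"claw":0.5},{"x":0,"y":0,"z":-0.038,"rx":0,"ry":0,"rz":0,"claw":0.5},{"x":0,"y":0,"z":-0.038,"rx":0,"ry":0,"rz":0,"claw":0.5},{"x":0,"y":0,"z":-0.038,"rx":0,"ry":0,"rz":0,"claw":0.5},{"x":0,"y":0,"z":0.1,"rx":0,"ry":0,"rz":0,"claw":0.5},{"x":0,"y":0,"z":0.25,"rx":0,"ry":0,"rz":0,"claw":0.5}]'
```

```text
time_s: 11.05
tcp_pos: [0.6508, 0.0854, 0.0392]
ee_rot: [[0.952, -0.306, 0.003], [-0.306, -0.952, 0.001], [0.003, -0.002, -1.0]]
wrist_force: [0.8, 0.9, -1.3]
gripper_width: 0.998
gripper_force: 0.0
time_s: 12.05
tcp_pos: [0.6486, 0.0842, 0.1013]
ee_rot: [[0.952, -0.306, -0.004], [-0.306, -0.952, -0.001], [-0.003, 0.002, -1.0]]
wrist_force: [0.5, 0.1, -2.6]
gripper_width: 0.717
gripper_force: 29.9
```

```bash
python3 -m pendant '[{"x":0,"y":0,"z":0.16,"rx":0,"ry":0,"rz":0,"claw":0.5},{"x":-0.09,"y":0.17,"z":0.16,"rx":0,"ry":0,"rz":0,"claw":0.5},{"x":-0.19,"y":0.35,"z":0.16,"rx":0,"ry":0,"rz":0,"claw":0.5},{"x":-0.29,"y":0.53,"z":0.16,"rx":0,"ry":0,"rz":0,"claw":0.5},{"x":-0.384,"y":0.694,"z":0.16,"rx":0,"ry":0,"rz":0,"claw":0.5},{"x":-0.384,"y":0.694,"z":0.14,"rx":0,"ry":0,"rz":0,"claw":0.5},{"x":-0.384,"y":0.694,"z":0,"rx":0,"ry":0,"rz":0,"claw":0.5},{"x":-0.384,"y":0.694,"z":-0.15,"rx":0,"ry":0,"rz":0,"claw":0.5}]' && python3 -m pendant '[{"x":0,"y":0,"z":-0.1,"rx":0,"ry":0,"rz":0,"claw":0.5},{"x":0,"y":0,"z":-0.17,"rx":0,"ry":0,"rz":0,"claw":0.5},{"x":0,"y":0,"z":-0.2,"rx":0,"ry":0,"rz":0,"claw":0.5},{"x":0,"y":0,"z":-0.2,"rx":0,"ry":0,"rz":0,"claw":0.5},{"x":0,"y":0,"z":-0.2,"rx":0,"ry":0,"rz":0,"claw":0.5},{"x":0,"y":0,"z":-0.2,"rx":0,"ry":0,"rz":0,"claw":0.5},{"x":0,"y":0,"z":-0.2,"rx":0,"ry":0,"rz":0,"claw":0.9},{"x":0,"y":0,"z":-0.2,"rx":0,"ry":0,"rz":0,"claw":0.9}]'
```

```text
time_s: 13.05
tcp_pos: [0.5538, 0.2573, 0.0636]
ee_rot: [[0.952, -0.307, -0.0], [-0.307, -0.952, 0.0], [-0.0, -0.0, -1.0]]
wrist_force: [-0.0, 0.2, -3.2]
gripper_width: 0.719
gripper_force: 29.9
time_s: 14.05
tcp_pos: [0.554, 0.2582, 0.0147]
ee_rot: [[0.952, -0.306, 0.0], [-0.306, -0.952, 0.0], [0.0, -0.0, -1.0]]
wrist_force: [-0.3, -0.3, -0.1]
gripper_width: 0.855
gripper_force: 0.0
```

```bash
python3 -m pendant '[{"x":0,"y":0,"z":0.25,"rx":0,"ry":0,"rz":0,"claw":0.95},{"x":0,"y":0,"z":0.5,"rx":0,"ry":0,"rz":0,"claw":1},{"x":0.1,"y":-0.2,"z":0.5,"rx":0,"ry":0,"rz":0,"claw":1},{"x":0.2,"y":-0.4,"z":0.5,"rx":0,"ry":0,"rz":0,"claw":1},{"x":0.3,"y":-0.6,"z":0.5,"rx":0,"ry":0,"rz":0,"claw":1},{"x":0.4,"y":-0.8,"z":0.5,"rx":0,"ry":0,"rz":0,"claw":1},{"x":0.473,"y":-1,"z":0.5,"rx":0,"ry":0,"rz":0,"claw":1},{"x":0.473,"y":-1,"z":0.5,"rx":0,"ry":0,"rz":0,"claw":1}]' && python3 -m pendant '[{"x":0,"y":-0.084,"z":0,"rx":0,"ry":0,"rz":0,"claw":1},{"x":0,"y":-0.084,"z":-0.1,"rx":0,"ry":0,"rz":0,"claw":1},{"x":0,"y":-0.084,"z":-0.3,"rx":0,"ry":0,"rz":0,"claw":1},{"x":0,"y":-0.084,"z":-0.438,"rx":0,"ry":0,"rz":0,"claw":1},{"x":0,"y":-0.084,"z":-0.438,"rx":0,"ry":0,"rz":0,"claw":1},{"x":0,"y":-0.084,"z":-0.438,"rx":0,"ry":0,"rz":0,"claw":0.5},{"x":0,"y":-0.084,"z":-0.438,"rx":0,"ry":0,"rz":0,"claw":0.5},{"x":0,"y":-0.084,"z":-0.438,"rx":0,"ry":0,"rz":0,"claw":0.5}]'
```

```text
time_s: 15.05
tcp_pos: [0.6727, 0.0045, 0.1389]
ee_rot: [[0.95, -0.311, -0.0], [-0.311, -0.95, -0.0], [-0.0, 0.0, -1.0]]
wrist_force: [-0.4, 0.7, 0.1]
gripper_width: 1.002
gripper_force: 0.0
time_s: 16.05
tcp_pos: [0.6733, -0.0124, 0.0319]
ee_rot: [[0.952, -0.306, 0.004], [-0.306, -0.952, 0.001], [0.003, -0.002, -1.0]]
wrist_force: [0.4, 2.2, 1.9]
gripper_width: 0.744
gripper_force: 1.3
```

```bash
python3 -m pendant '[{"x":0,"y":0,"z":0,"rx":0,"ry":0,"rz":0,"claw":0.5},{"x":0,"y":0,"z":0,"rx":0,"ry":0,"rz":0,"claw":0.5},{"x":0,"y":0,"z":0.15,"rx":0,"ry":0,"rz":0,"claw":0.5},{"x":0,"y":0,"z":0.35,"rx":0,"ry":0,"rz":0,"claw":0.5},{"x":0,"y":0,"z":0.46,"rx":0,"ry":0,"rz":0,"claw":0.5},{"x":-0.13,"y":0.18,"z":0.46,"rx":0,"ry":0,"rz":0,"claw":0.5},{"x":-0.26,"y":0.37,"z":0.46,"rx":0,"ry":0,"rz":0,"claw":0.5},{"x":-0.39,"y":0.55,"z":0.46,"rx":0,"ry":0,"rz":0,"claw":0.5}]' && python3 -m pendant '[{"x":-0.13,"y":0.18,"z":0,"rx":0,"ry":0,"rz":0,"claw":0.5},{"x":-0.26,"y":0.37,"z":0,"rx":0,"ry":0,"rz":0,"claw":0.5},{"x":-0.387,"y":0.558,"z":0,"rx":0,"ry":0,"rz":0,"claw":0.5},{"x":-0.387,"y":0.558,"z":0,"rx":0,"ry":0,"rz":0,"claw":0.5},{"x":-0.387,"y":0.558,"z":-0.15,"rx":0,"ry":0,"rz":0,"claw":0.5},{"x":-0.387,"y":0.558,"z":-0.3,"rx":0,"ry":0,"rz":0,"claw":0.5},{"x":-0.387,"y":0.558,"z":-0.4,"rx":0,"ry":0,"rz":0,"claw":0.5},{"x":-0.387,"y":0.558,"z":-0.45,"rx":0,"ry":0,"rz":0,"claw":0.5}]'
```

```text
time_s: 17.05
tcp_pos: [0.5726, 0.1252, 0.1439]
ee_rot: [[0.952, -0.307, -0.002], [-0.307, -0.952, -0.001], [-0.002, 0.001, -1.0]]
wrist_force: [0.4, 1.1, -2.3]
gripper_width: 0.735
gripper_force: 30.0
time_s: 18.05
tcp_pos: [0.4771, 0.2623, 0.0305]
ee_rot: [[0.952, -0.307, -0.003], [-0.307, -0.952, -0.003], [-0.002, 0.004, -1.0]]
wrist_force: [-0.5, 0.1, -1.9]
gripper_width: 0.734
gripper_force: 30.0
```

```bash
python3 -m pendant '[{"x":0,"y":0,"z":-0.04,"rx":0,"ry":0,"rz":0,"claw":0.5},{"x":0,"y":0,"z":-0.072,"rx":0,"ry":0,"rz":0,"claw":0.5},{"x":0,"y":0,"z":-0.072,"rx":0,"ry":0,"rz":0,"claw":0.5},{"x":0,"y":0,"z":-0.072,"rx":0,"ry":0,"rz":0,"claw":0.5},{"x":0,"y":0,"z":-0.072,"rx":0,"ry":0,"rz":0,"claw":0.9},{"x":0,"y":0,"z":-0.072,"rx":0,"ry":0,"rz":0,"claw":0.9},{"x":0,"y":0,"z":0.1,"rx":0,"ry":0,"rz":0,"claw":0.9},{"x":0,"y":0,"z":0.3,"rx":0,"ry":0,"rz":0,"claw":0.9}]' && python3 -m pendant '[{"x":0,"y":0,"z":0.25,"rx":0,"ry":0,"rz":0,"claw":1},{"x":0,"y":0,"z":0.5,"rx":0,"ry":0,"rz":0,"claw":1},{"x":0,"y":-0.2,"z":0.7,"rx":0,"ry":0,"rz":0,"claw":1},{"x":0,"y":-0.4,"z":0.8,"rx":0,"ry":0,"rz":0,"claw":1},{"x":0,"y":-0.6,"z":1,"rx":0,"ry":0,"rz":0,"claw":1},{"x":0,"y":-0.6,"z":1,"rx":0,"ry":0,"rz":0,"claw":1},{"x":0,"y":-0.6,"z":1,"rx":0,"ry":0,"rz":0,"claw":1},{"x":0,"y":-0.6,"z":1,"rx":0,"ry":0,"rz":0,"claw":1}]'
python3 - <<'E'
from h import *
W=cap("wrist");save(W,"pics/w4.png",None,(768,576))
E
```

```text
time_s: 19.05
tcp_pos: [0.4773, 0.2637, 0.1077]
ee_rot: [[0.952, -0.306, -0.002], [-0.306, -0.952, -0.002], [-0.001, 0.002, -1.0]]
wrist_force: [0.5, 0.5, 0.8]
gripper_width: 0.897
gripper_force: 0.0
time_s: 20.05
tcp_pos: [0.4774, 0.1147, 0.3558]
ee_rot: [[0.952, -0.305, -0.003], [-0.305, -0.952, -0.001], [-0.003, 0.002, -1.0]]
wrist_force: [-0.7, -0.3, -0.2]
gripper_width: 0.998
gripper_force: 0.0
```

View pics/w4.png

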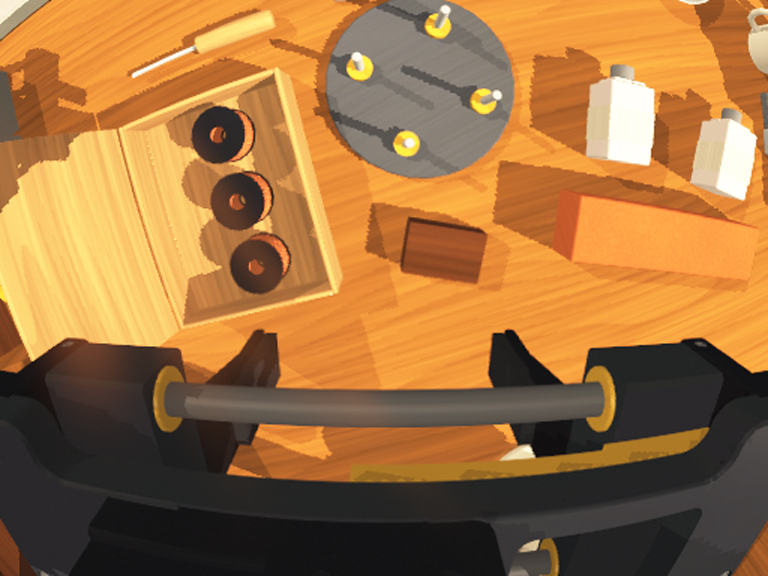

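The wrist picture shows all three bobbins flat and separate in the box at (223,134), (242,200) and (260,264), and every spindle empty. Next is the lid: I'll go over it and push from behind.

```bash
python3 -m pendant '[{"x":0.02,"y":0.2,"z":0,"rx":0,"ry":0,"rz":0,"claw":0},{"x":0.04,"y":0.4,"z":0,"rx":0,"ry":0,"rz":0,"claw":0},{"x":0.06,"y":0.6,"z":0,"rx":0,"ry":0,"rz":0,"claw":0},{"x":0.08,"y":0.8,"z":0,"rx":0,"ry":0,"rz":0,"claw":0},{"x":0.08,"y":1,"z":0,"rx":0,"ry":0,"rz":0,"claw":0},{"x":0.08,"y":1,"z":0,"rx":0,"ry":0,"rz":0,"claw":0},{"x":0.08,"y":1,"z":0,"rx":0,"ry":0,"rz":0,"claw":0},{"x":0.08,"y":1,"z":0,"rx":0,"ry":0,"rz":0,"claw":0}]' && python3 -m pendant '[{"x":0,"y":0.2,"z":0,"rx":0,"ry":0,"rz":0,"claw":0},{"x":0,"y":0.4,"z":0,"rx":0,"ry":0,"rz":0,"claw":0},{"x":0,"y":0.5,"z":0,"rx":0,"ry":0,"rz":0,"claw":0},{"x":0,"y":0.5,"z":-0.2,"rx":0,"ry":0,"rz":0,"claw":0},{"x":0,"y":0.5,"z":-0.4,"rx":0,"ry":0,"rz":0,"claw":0},{"x":0,"y":0.5,"z":-0.56,"rx":0,"ry":0,"rz":0,"claw":0},{"x":0,"y":0.5,"z":-0.56,"rx":0,"ry":0,"rz":0,"claw":0},{"x":0,"y":0.5,"z":-0.56,"rx":0,"ry":0,"rz":0,"claw":0}]' && python3 - <<'E'
from h import *
p=cap("side");save(p,"pics/d2.png",(170,60,370,210),(800,600))
E
```

```text
time_s: 21.1
tcp_pos: [0.4978, 0.3633, 0.3576]
ee_rot: [[0.952, -0.306, -0.0], [-0.306, -0.952, -0.0], [0.0, 0.0, -1.0]]
wrist_force: [0.2, -0.3, 0.1]
gripper_width: 0.172
gripper_force: 0.0
time_s: 22.1
tcp_pos: [0.4991, 0.4893, 0.2203]
ee_rot: [[0.952, -0.306, 0.003], [-0.306, -0.952, 0.003], [0.002, -0.004, -1.0]]
wrist_force: [-0.1, 1.3, 0.8]
gripper_width: 0.003
gripper_force: 0.0
```

View pics/d2.png

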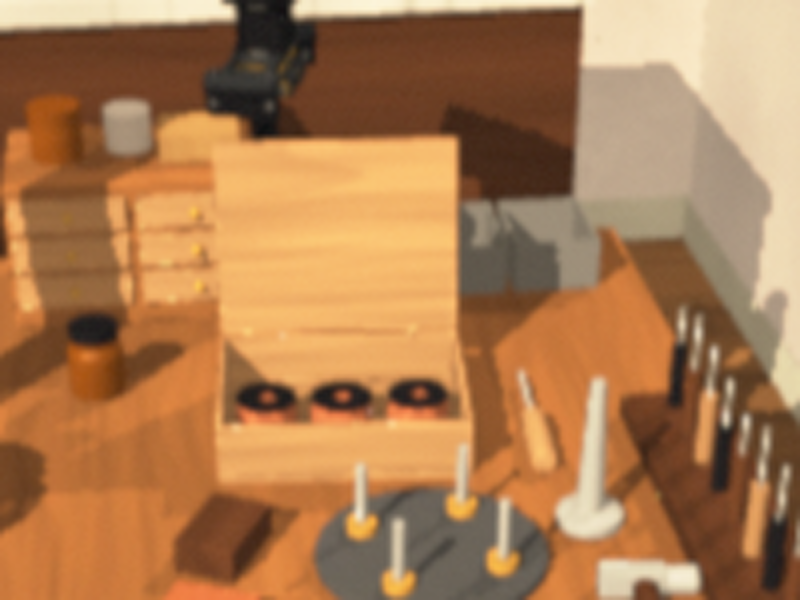

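The side picture shows the closed gripper behind the lid top, at about (265,110), with the bobbins flat. Now I'll push.

```bash
python3 -m pendant '[{"x":0,"y":-0.12,"z":0,"rx":0,"ry":0,"rz":0,"claw":0},{"x":0,"y":-0.22,"z":0,"rx":0,"ry":0,"rz":0,"claw":0},{"x":0,"y":-0.29,"z":0,"rx":0,"ry":0,"rz":0,"claw":0},{"x":0,"y":-0.36,"z":0,"rx":0,"ry":0,"rz":0,"claw":0},{"x":0,"y":-0.43,"z":0,"rx":0,"ry":0,"rz":0,"claw":0},{"x":0,"y":-0.5,"z":0,"rx":0,"ry":0,"rz":0,"claw":0},{"x":0,"y":-0.57,"z":0,"rx":0,"ry":0,"rz":0,"claw":0},{"x":0,"y":-0.64,"z":0,"rx":0,"ry":0,"rz":0,"claw":0}]' && python3 -m pendant '[{"x":0,"y":-0.08,"z":0,"rx":0,"ry":0,"rz":0,"claw":0},{"x":0,"y":-0.08,"z":0.1,"rx":0,"ry":0,"rz":0,"claw":0},{"x":0,"y":-0.3,"z":0.3,"rx":0,"ry":0,"rz":0,"claw":0.5},{"x":0,"y":-0.5,"z":0.45,"rx":0,"ry":0,"rz":0,"claw":1},{"x":0,"y":-0.7,"z":0.56,"rx":0,"ry":0,"rz":0,"claw":1},{"x":0,"y":-0.85,"z":0.56,"rx":0,"ry":0,"rz":0,"claw":1},{"x":0,"y":-1,"z":0.56,"rx":0,"ry":0,"rz":0,"claw":1},{"x":0,"y":-1,"z":0.56,"rx":0,"ry":0,"rz":0,"claw":1}]' && python3 -m pendant '[{"x":-0.05,"y":-0.15,"z":0,"rx":0,"ry":0,"rz":0,"claw":1},{"x":-0.1,"y":-0.35,"z":0,"rx":0,"ry":0,"rz":0,"claw":1},{"x":-0.2,"y":-0.55,"z":0,"rx":0,"ry":0,"rz":0,"claw":1},{"x":-0.25,"y":-0.75,"z":0,"rx":0,"ry":0,"rz":0,"claw":1},{"x":-0.3,"y":-0.95,"z":0,"rx":0,"ry":0,"rz":0,"claw":1},{"x":-0.3,"y":-1,"z":0,"rx":0,"ry":0,"rz":0,"claw":1},{"x":-0.3,"y":-1,"z":0,"rx":0,"ry":0,"rz":0,"claw":1},{"x":-0.3,"y":-1,"z":0,"rx":0,"ry":0,"rz":0,"claw":1}]'
python3 - <<'E'
from h import *
W=cap("wrist");save(W,"pics/w5.png",None,(768,576))
E
```

```text
time_s: 23.15
tcp_pos: [0.4979, 0.3279, 0.2175]
ee_rot: [[0.952, -0.306, -0.0], [-0.306, -0.952, -0.0], [-0.0, 0.0, -1.0]]
wrist_force: [0.3, 0.6, -0.5]
gripper_width: 0.006
gripper_force: 0.0
time_s: 24.15
tcp_pos: [0.4974, 0.0765, 0.3581]
ee_rot: [[0.951, -0.309, 0.001], [-0.309, -0.951, 0.0], [0.001, -0.001, -1.0]]
wrist_force: [0.4, -0.5, 0.0]
gripper_width: 0.606
gripper_force: 0.0
time_s: 25.15
tcp_pos: [0.4233, -0.17, 0.3573]
ee_rot: [[0.953, -0.304, -0.0], [-0.304, -0.953, 0.0], [-0.0, -0.0, -1.0]]
wrist_force: [1.3, -0.4, -0.2]
gripper_width: 1.003
gripper_force: 0.0
```

View pics/w5.png

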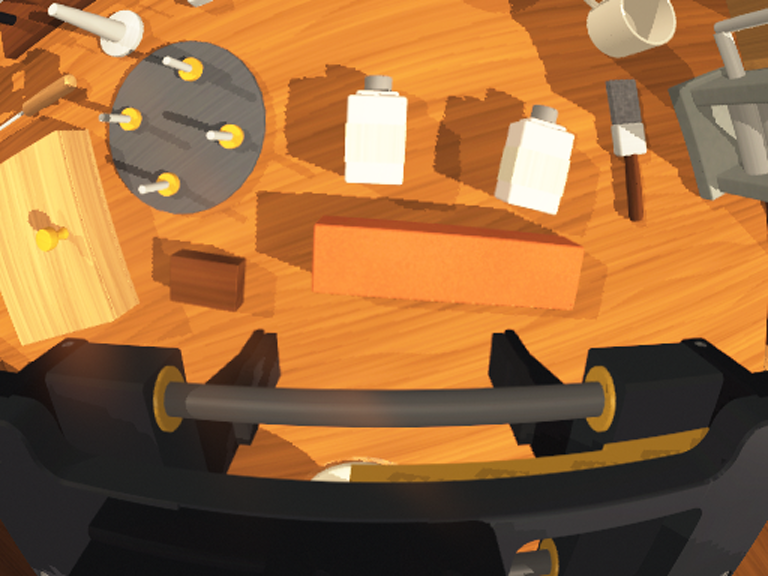

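The lid is shut (left of the wrist picture, knob on top). The bottles are at (375,140) and (537,165), and the brick's top is the quad (314,225)–(583,247)–(575,308)–(314,292). I'll fit their poses.

```bash
cat > b.py <<'E'
from h import *
def run(W,bk_uv,b_uvs):
    w=lambda L:np.array(L,float)/1.5
    bk=np.array([[.038,.15,.064],[.038,-.15,.064],[-.038,-.15,.064],[-.038,.15,.064]])
    r=least_squares(lambda q:(proj(W,box3(*q,bk))-w(bk_uv)).ravel(),[.36,-.24,-.36]);k=r.x
    print("brick",k.round(4),np.degrees(k[2]).round(1),r.fun.round(1))
    bt=np.array([[0,.03,.06],[0,-.03,.06],[.092,.03,.06],[.092,-.03,.06]])
    for g,uv in zip(([.45,-.17,-.36],[.4,-.34,-.36]),b_uvs):
        r=least_squares(lambda q:(proj(W,box3(*q,bt))-w(uv)).ravel(),g);b=r.x
        print("bottle",b.round(4),np.degrees(b[2]).round(1),r.fun.round(1),"in brick",((b[:2]-k[:2])@rot(k[2])).round(3))
E
python3 - <<'E'
from b import *
W=cap("wrist")
run(W,[(314,225),(583,247),(575,308),(314,292)],[[(346,181),(404,184),(346,95),(406,97)],[(497,200),(557,214),(515,118),(574,135)]])
for n in("wrist","scene","side"):
  p=W if n=="wrist" else cap(n)
  for d in search_frame(p,"bottle0")[:2]: print(n,round(d["conf"],2),plane(p,d["centre"],.04)[:2].round(3))
print(sense()["tcp_pos"])
E
```

```text
brick [ 0.3599 -0.2287 -0.3765] -21.6 [-0.1 -0.5  2.1 -1.  -0.4  0.9 -1.3  1. ]
bottle [ 0.4706 -0.176  -0.3319] -19.0 [-0.5  1.4 -0.2  0.1  0.5 -0.5  0.1 -1.1] in brick [0.084 0.09 ]
bottle [ 0.3993 -0.324  -0.4967] -28.5 [ 2.7  1.4 -3.4  0.2  2.8 -0.1 -2.5 -1.6] in brick [ 0.072 -0.074]
wrist 0.89 [ 0.519 -0.195]
wrist 0.83 [ 0.444 -0.352]
scene 0.84 [ 0.538 -0.18 ]
scene 0.75 [ 0.441 -0.349]
side 0.7 [ 0.512 -0.215]
side 0.68 [ 0.444 -0.372]
[ 0.42297965 -0.17052156  0.35755723]
```

```bash
python3 -m pendant '[{"x":0.1,"y":-0.03,"z":-0.1,"rx":0.015,"ry":0.045,"rz":0,"claw":1},{"x":0.2,"y":-0.06,"z":-0.3,"rx":0.03,"ry":0.09,"rz":0,"claw":1},{"x":0.3,"y":-0.088,"z":-0.5,"rx":0.0425,"ry":0.132,"rz":0,"claw":1},{"x":0.386,"y":-0.088,"z":-0.7,"rx":0.0425,"ry":0.132,"rz":0,"claw":1},{"x":0.386,"y":-0.088,"z":-0.79,"rx":0.0425,"ry":0.132,"rz":0,"claw":1},{"x":0.386,"y":-0.088,"z":-0.79,"rx":0.0425,"ry":0.132,"rz":0,"claw":1},{"x":0.386,"y":-0.088,"z":-0.79,"rx":0.0425,"ry":0.132,"rz":0,"claw":1},{"x":0.386,"y":-0.088,"z":-0.79,"rx":0.0425,"ry":0.132,"rz":0,"claw":1}]'
python3 - <<'E'
from h import *
W=cap("wrist");save(W,"pics/w6.png",None,(768,576))
E
```

```text
time_s: 26.5
tcp_pos: [0.52, -0.1931, 0.162]
ee_rot: [[0.865, -0.306, -0.398], [-0.277, -0.952, 0.129], [-0.418, -0.001, -0.908]]
wrist_force: [-0.4, -0.7, -0.0]
gripper_width: 1.0
gripper_force: 0.0
```

View pics/w6.png

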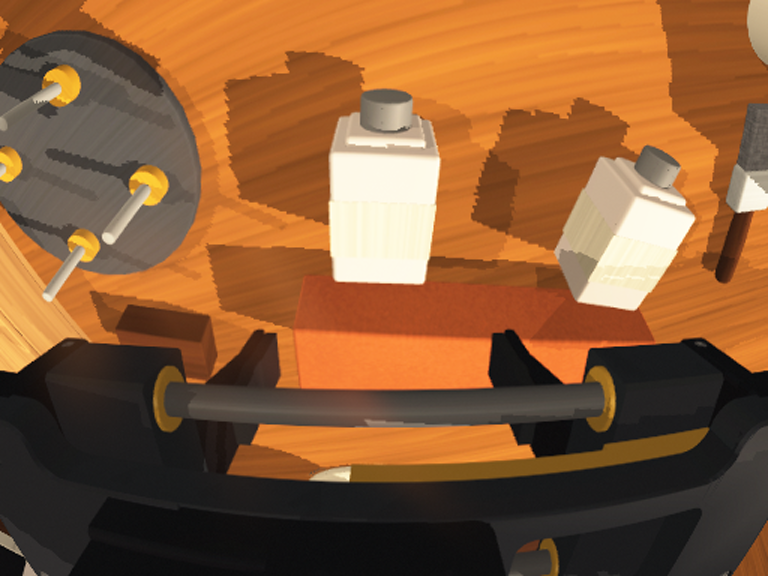

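The wrist picture shows the near bottle (382,200) centred between the fingers (277 and 490). I'll descend and grip.

```bash
python3 -m pendant '[{"x":0,"y":0,"z":-0.2,"rx":0,"ry":0,"rz":0,"claw":1},{"x":0,"y":0,"z":-0.4,"rx":0,"ry":0,"rz":0,"claw":1},{"x":0,"y":0,"z":-0.53,"rx":0,"ry":0,"rz":0,"claw":1},{"x":0,"y":0,"z":-0.584,"rx":0,"ry":0,"rz":0,"claw":1},{"x":0,"y":0,"z":-0.584,"rx":0,"ry":0,"rz":0,"claw":0.5},{"x":0,"y":0,"z":-0.584,"rx":0,"ry":0,"rz":0,"claw":0.5},{"x":0,"y":0,"z":-0.584,"rx":0,"ry":0,"rz":0,"claw":0.5},{"x":0,"y":0,"z":-0.584,"rx":0,"ry":0,"rz":0,"claw":0.5}]'
```

```text
time_s: 27.55
tcp_pos: [0.5203, -0.1929, 0.0154]
ee_rot: [[0.864, -0.306, -0.399], [-0.277, -0.952, 0.129], [-0.42, -0.001, -0.908]]
wrist_force: [0.6, 1.1, 5.0]
gripper_width: 0.701
gripper_force: 29.5
```

```bash
python3 -m pendant '[{"x":0,"y":0,"z":0.2,"rx":0,"ry":0,"rz":0,"claw":0.5},{"x":0,"y":0,"z":0.41,"rx":-0.017,"ry":-0.053,"rz":0,"claw":0.5},{"x":0,"y":0,"z":0.41,"rx":-0.034,"ry":-0.106,"rz":0,"claw":0.5},{"x":0,"y":0,"z":0.41,"rx":-0.051,"ry":-0.159,"rz":0,"claw":0.5},{"x":0,"y":0,"z":0.41,"rx":-0.068,"ry":-0.212,"rz":0,"claw":0.5},{"x":0,"y":0,"z":0.41,"rx":-0.085,"ry":-0.264,"rz":0,"claw":0.5},{"x":0,"y":0,"z":0.41,"rx":-0.102,"ry":-0.317,"rz":0,"claw":0.5},{"x":-0.04,"y":0.013,"z":0.41,"rx":-0.119,"ry":-0.37,"rz":0,"claw":0.5}]'
```

```text
time_s: 28.55
tcp_pos: [0.5057, -0.2296, 0.1472]
ee_rot: [[0.835, -0.283, 0.472], [-0.264, -0.959, -0.107], [0.483, -0.035, -0.875]]
wrist_force: [-0.6, -1.9, -1.6]
gripper_width: 0.692
gripper_force: 29.9
```

```bash
python3 -m pendant '[{"x":-0.02,"y":0.007,"z":0,"rx":0,"ry":0,"rz":0,"claw":0.5},{"x":-0.045,"y":0.014,"z":-0.05,"rx":0,"ry":0,"rz":0,"claw":0.5},{"x":-0.045,"y":0.014,"z":-0.12,"rx":0,"ry":0,"rz":0,"claw":0.5},{"x":-0.045,"y":0.014,"z":-0.17,"rx":0,"ry":0,"rz":0,"claw":0.5},{"x":-0.045,"y":0.014,"z":-0.2,"rx":0,"ry":0,"rz":0,"claw":0.5},{"x":-0.045,"y":0.014,"z":-0.22,"rx":0,"ry":0,"rz":0,"claw":0.5},{"x":-0.045,"y":0.014,"z":-0.225,"rx":0,"ry":0,"rz":0,"claw":0.5},{"x":-0.045,"y":0.014,"z":-0.225,"rx":0,"ry":0,"rz":0,"claw":0.5}]'
python3 - <<'E'
from h import *
p=cap("side");save(p,"pics/d3.png",(170,170,330,290),(800,600))
E
```

```text
time_s: 29.55
tcp_pos: [0.4982, -0.238, 0.1014]
ee_rot: [[0.843, -0.271, 0.464], [-0.271, -0.96, -0.069], [0.464, -0.067, -0.883]]
wrist_force: [-0.1, 0.5, -2.7]
gripper_width: 0.688
gripper_force: 29.9
```

View pics/d3.png

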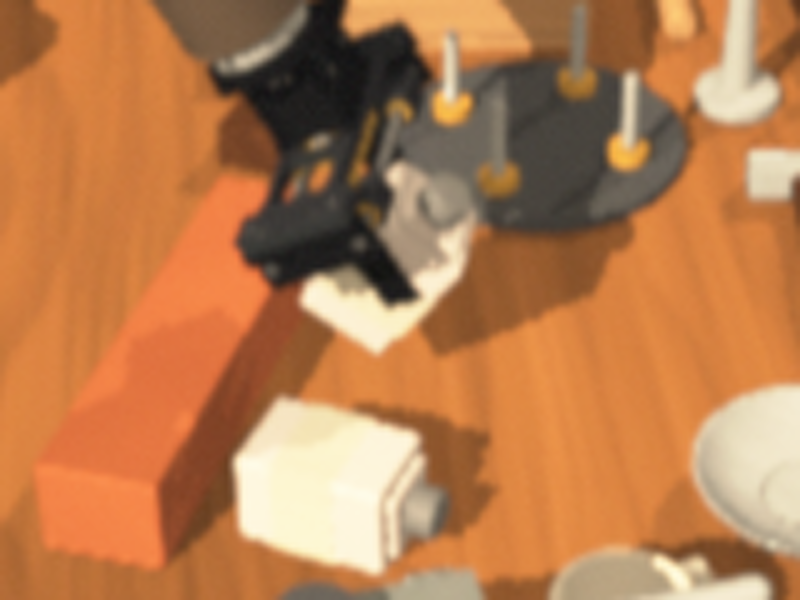

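The side picture shows the bottle held at about 40° off upright near (390,250), with the tilt stopped short by some limit. I'll check the joints.

```bash
python3 - <<'E'
from h import *
s=sense();print(s["joints"].round(1),s["tcp_pos"],s["effort"].round(1),s["wrist_force"])
E
```

```text
[ -8.8  13.5 -39.3  -1.   -9.2  83. ] [ 0.49824661 -0.2380279   0.10150129] [ -0.  -26.7  13.9   2.9   1.3  -0. ] [ 0.19247519  0.71525714 -2.460547  ]
```

```bash
python3 -m pendant '[{"x":0.081,"y":-0.048,"z":0.06,"rx":0.039,"ry":0.122,"rz":0,"claw":0.5},{"x":0.081,"y":-0.048,"z":0.06,"rx":0.039,"ry":0.122,"rz":0,"claw":0.5},{"x":0.081,"y":-0.048,"z":0.06,"rx":0.039,"ry":0.122,"rz":0,"claw":0.5},{"x":0.081,"y":-0.048,"z":0.06,"rx":0.039,"ry":0.122,"rz":0,"claw":0.5},{"x":0.081,"y":-0.048,"z":0.06,"rx":0.039,"ry":0.122,"rz":0,"claw":0.5},{"x":0.081,"y":-0.048,"z":0.06,"rx":0.039,"ry":0.122,"rz":0,"claw":0.5},{"x":0.081,"y":-0.048,"z":0.06,"rx":0.039,"ry":0.122,"rz":0,"claw":0.5},{"x":0.081,"y":-0.048,"z":0.06,"rx":0.039,"ry":0.122,"rz":0,"claw":0.5}]'
cat >> h.py <<'E'
def tool(R):
    z=np.array(R)[:,2]; return "tilt %.1f heading %.1f"%(np.degrees(np.arctan2(np.hypot(z[0],z[1]),-z[2])),np.degrees(np.arctan2(z[1],z[0])))
E
python3 -c "
from h import *
s=sense();print(tool(s['ee_rot']),s['joints'].round(1))"
```

```text
time_s: 30.6
tcp_pos: [0.5182, -0.25, 0.1165]
ee_rot: [[0.949, -0.299, 0.1], [-0.305, -0.951, 0.047], [0.081, -0.075, -0.994]]
wrist_force: [-0.6, 0.5, -2.0]
gripper_width: 0.687
gripper_force: 29.9
tilt 6.3 heading 25.3 [-11.8  21.2 -16.   -5.2 -47.9  87.5]
```

```bash
cat >> h.py <<'E'
from scipy.spatial.transform import Rotation as Ro
def Rt(tilt,head):
    t,h=np.radians([tilt,head]);a=np.array([np.cos(h),np.sin(h),0])
    z=np.sin(t)*a-np.cos(t)*np.array([0,0,1]); y=np.cross(a,[0,0,1]); return np.c_[np.cross(y,z),y,z]
def go(pos,tilt,head):
    s=sense();R=np.array(s["ee_rot"]);T=Rt(tilt,head)
    print("shift",((np.array(pos)-s["tcp_pos"])/.25).round(3),"turn",(Ro.from_matrix(T@R.T).as_rotvec()/np.pi).round(4),s["tcp_pos"].round(4))
E
python3 - <<'E'
from h import *
print(Rt(-25,-17.8).round(3))
go((.5183,-.1981,.075),22,-17.8)
s=sense();h=np.radians(-19)
Rg=Rt(-25,-17.8);b=np.array(s["ee_rot"])@Rg.T@[np.cos(h),np.sin(h),0];print("bottle axis now",b.round(3))
b=Rt(22,-17.8)@Rg.T@[np.cos(h),np.sin(h),0];print("bottle axis then",b.round(3))
E
```

```text
[[ 0.863 -0.306 -0.402]
 [-0.277 -0.952  0.129]
 [-0.423  0.    -0.906]]
shift [ 0.     0.208 -0.166] turn [-0.0519 -0.0846 -0.0054] [ 0.5182 -0.25    0.1165]
bottle axis now [ 0.811 -0.316  0.492]
bottle axis then [ 0.643 -0.228  0.731]
```

```bash
python3 -m pendant '[{"x":0,"y":0.1,"z":-0.05,"rx":-0.026,"ry":-0.042,"rz":-0.003,"claw":0.5},{"x":0,"y":0.208,"z":-0.1,"rx":-0.052,"ry":-0.085,"rz":-0.005,"claw":0.5},{"x":0,"y":0.208,"z":-0.166,"rx":-0.052,"ry":-0.085,"rz":-0.005,"claw":0.5},{"x":0,"y":0.208,"z":-0.166,"rx":-0.052,"ry":-0.085,"rz":-0.005,"claw":0.5},{"x":0,"y":0.208,"z":-0.166,"rx":-0.052,"ry":-0.085,"rz":-0.005,"claw":0.5},{"x":0,"y":0.208,"z":-0.166,"rx":-0.052,"ry":-0.085,"rz":-0.005,"claw":0.5},{"x":0,"y":0.208,"z":-0.166,"rx":-0.052,"ry":-0.085,"rz":-0.005,"claw":0.5},{"x":0,"y":0.208,"z":-0.166,"rx":-0.052,"ry":-0.085,"rz":-0.005,"claw":0.5}]'; python3 -c "
from h import *
s=sense();print(tool(s['ee_rot']),s['joints'].round(1));go((.5183,-.1981,.046),22,-17.8)"
```

```text
time_s: 31.6
tcp_pos: [0.5214, -0.2015, 0.0847]
ee_rot: [[0.888, -0.302, 0.346], [-0.284, -0.953, -0.101], [0.361, -0.009, -0.933]]
wrist_force: [0.8, 0.6, -2.2]
gripper_width: 0.687
gripper_force: 29.9
tilt 21.1 heading -16.3 [ -4.1  16.1 -45.1  28.5  -9.2  49.1]
shift [-0.012  0.013 -0.155] turn [-0.0041 -0.0037 -0.0014] [ 0.5214 -0.2015  0.0847]
```

```bash
python3 -c "
from h import *
go((.5194,-.1931,.016),-25,-17.8)"; python3 -m pendant '[{"x":0,"y":0,"z":0.1,"rx":0.016,"ry":0.048,"rz":0,"claw":0.5},{"x":0,"y":0,"z":0.1,"rx":0.032,"ry":0.097,"rz":0,"claw":0.5},{"x":0,"y":0,"z":0.1,"rx":0.048,"ry":0.146,"rz":0,"claw":0.5},{"x":0,"y":0,"z":0.1,"rx":0.064,"ry":0.195,"rz":0,"claw":0.5},{"x":0,"y":0,"z":0.1,"rx":0.078,"ry":0.244,"rz":0,"claw":0.5},{"x":0,"y":0.03,"z":0.1,"rx":0.078,"ry":0.244,"rz":0,"claw":0.5},{"x":0,"y":0.03,"z":0,"rx":0.078,"ry":0.244,"rz":0,"claw":0.5},{"x":0,"y":0.03,"z":-0.1,"rx":0.078,"ry":0.244,"rz":0,"claw":0.5}]'; python3 -c "
from h import *
go((.5194,-.1931,.016),-25,-17.8)"
```

```text
shift [-0.008  0.033 -0.275] turn [ 7.54e-02  2.45e-01 -2.00e-04] [ 0.5214 -0.2015  0.0847]
time_s: 32.6
tcp_pos: [0.5213, -0.1934, 0.0593]
ee_rot: [[0.865, -0.308, -0.396], [-0.276, -0.951, 0.137], [-0.419, -0.009, -0.908]]
wrist_force: [-0.2, -0.0, -1.9]
gripper_width: 0.691
gripper_force: 29.9
shift [-0.008  0.001 -0.173] turn [-0.0024  0.002   0.0007] [ 0.5213 -0.1934  0.0593]
```

```bash
python3 -m pendant '[{"x":-0.005,"y":0,"z":-0.1,"rx":0,"ry":0,"rz":0,"claw":0.5},{"x":-0.005,"y":0,"z":-0.173,"rx":0,"ry":0,"rz":0,"claw":0.5},{"x":-0.005,"y":0,"z":-0.173,"rx":0,"ry":0,"rz":0,"claw":0.5},{"x":-0.005,"y":0,"z":-0.173,"rx":0,"ry":0,"rz":0,"claw":1},{"x":-0.005,"y":0,"z":-0.173,"rx":0,"ry":0,"rz":0,"claw":1},{"x":0.01,"y":0,"z":-0.15,"rx":0.015,"ry":0.045,"rz":0,"claw":1},{"x":0.02,"y":-0.003,"z":-0.15,"rx":0.03,"ry":0.09,"rz":0,"claw":1},{"x":0.027,"y":-0.006,"z":-0.15,"rx":0.0425,"ry":0.132,"rz":0,"claw":1}]'; python3 - <<'E'
from h import *
go((.5281,-.195,.020),-50,-17.8)
p=cap("side");save(p,"pics/d4.png",(170,170,330,290),(800,600))
E
```

```text
time_s: 33.6
tcp_pos: [0.5283, -0.1956, 0.0229]
ee_rot: [[0.611, -0.311, -0.728], [-0.194, -0.95, 0.243], [-0.767, -0.007, -0.641]]
wrist_force: [0.1, 0.1, 0.1]
gripper_width: 0.995
gripper_force: 0.0
shift [-0.001  0.002 -0.011] turn [-0.0023  0.0001  0.0018] [ 0.5283 -0.1956  0.0229]
```

View pics/d4.png

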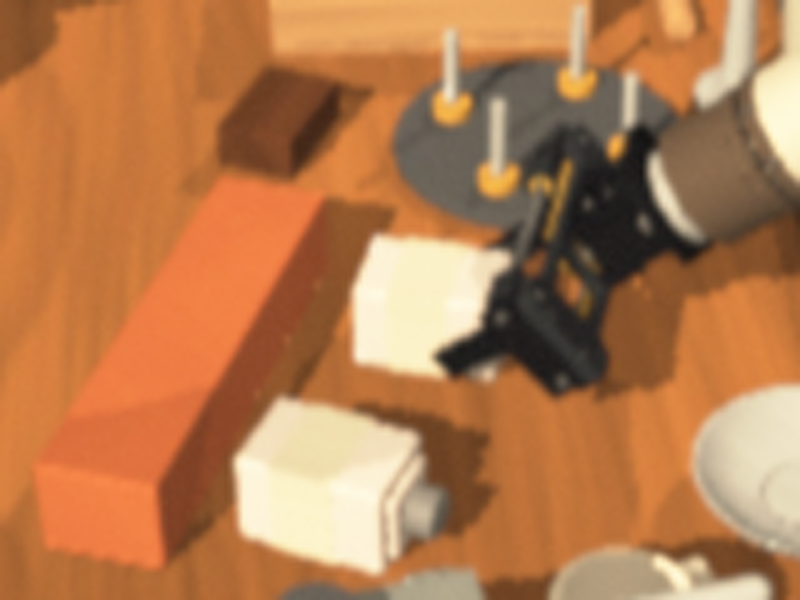

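The side picture shows the bottle lying at (430,305), clear of the brick, with the fingers around its cap end. I'll grip it and lift and turn it.

```bash
python3 -m pendant '[{"x":0,"y":0,"z":-0.011,"rx":0,"ry":0,"rz":0,"claw":0.5},{"x":0,"y":0,"z":-0.011,"rx":0,"ry":0,"rz":0,"claw":0.5},{"x":0,"y":0,"z":-0.011,"rx":0,"ry":0,"rz":0,"claw":0.5},{"x":0,"y":0,"z":-0.011,"rx":0,"ry":0,"rz":0,"claw":0.5},{"x":0,"y":0,"z":-0.011,"rx":0,"ry":0,"rz":0,"claw":0.5},{"x":0,"y":0,"z":0.2,"rx":0,"ry":0,"rz":0,"claw":0.5},{"x":0,"y":0,"z":0.4,"rx":-0.017,"ry":-0.053,"rz":0,"claw":0.5},{"x":0,"y":0,"z":0.4,"rx":-0.034,"ry":-0.106,"rz":0,"claw":0.5}]' && python3 -m pendant '[{"x":0,"y":0,"z":0,"rx":-0.017,"ry":-0.053,"rz":0,"claw":0.5},{"x":0,"y":0,"z":0,"rx":-0.034,"ry":-0.106,"rz":0,"claw":0.5},{"x":0,"y":0,"z":0,"rx":-0.051,"ry":-0.159,"rz":0,"claw":0.5},{"x":-0.04,"y":0.004,"z":0,"rx":-0.068,"ry":-0.212,"rz":0,"claw":0.5},{"x":-0.098,"y":0.007,"z":0,"rx":-0.075,"ry":-0.233,"rz":0,"claw":0.5},{"x":-0.098,"y":0.007,"z":0,"rx":-0.075,"ry":-0.233,"rz":0,"claw":0.5},{"x":-0.098,"y":0.007,"z":-0.1,"rx":-0.075,"ry":-0.233,"rz":0,"claw":0.5},{"x":-0.098,"y":0.007,"z":-0.15,"rx":-0.075,"ry":-0.233,"rz":0,"claw":0.5}]'; python3 -c "
from h import *
s=sense();print(tool(s['ee_rot']),s['joints'].round(1));go((.5035,-.1933,.064),14,-17.8)"
```

```text
time_s: 34.65
tcp_pos: [0.531, -0.1962, 0.125]
ee_rot: [[0.833, -0.308, -0.459], [-0.265, -0.951, 0.157], [-0.485, -0.009, -0.874]]
wrist_force: [0.8, -0.4, -2.1]
gripper_width: 0.688
gripper_force: 30.0
time_s: 35.65
tcp_pos: [0.5029, -0.1935, 0.0832]
ee_rot: [[0.924, -0.303, 0.233], [-0.295, -0.953, -0.066], [0.242, -0.007, -0.97]]
wrist_force: [0.1, -0.1, -1.8]
gripper_width: 0.686
gripper_force: 30.0
tilt 14.0 heading -15.9 [ -2.   16.7 -35.8   8.2 -24.   67.2]
shift [ 0.002  0.001 -0.077] turn [-0.0022  0.0008 -0.001 ] [ 0.5029 -0.1935  0.0832]
```

```bash
python3 -m pendant '[{"x":0,"y":0,"z":-0.03,"rx":0,"ry":0,"rz":0,"claw":0.5},{"x":0,"y":0,"z":-0.05,"rx":0,"ry":0,"rz":0,"claw":0.5},{"x":0,"y":0,"z":-0.065,"rx":0,"ry":0,"rz":0,"claw":0.5},{"x":0,"y":0,"z":-0.075,"rx":0,"ry":0,"rz":0,"claw":0.5},{"x":0,"y":0,"z":-0.08,"rx":0,"ry":0,"rz":0,"claw":0.5},{"x":0,"y":0,"z":-0.08,"rx":0,"ry":0,"rz":0,"claw":0.5},{"x":0,"y":0,"z":-0.08,"rx":0,"ry":0,"rz":0,"claw":0.5},{"x":0,"y":0,"z":-0.08,"rx":0,"ry":0,"rz":0,"claw":0.5}]'; python3 - <<'E'
from h import *
p=cap("side");save(p,"pics/d5.png",(170,170,330,290),(800,600))
E
```

```text
time_s: 36.65
tcp_pos: [0.5032, -0.1935, 0.0645]
ee_rot: [[0.924, -0.302, 0.235], [-0.295, -0.953, -0.067], [0.244, -0.008, -0.97]]
wrist_force: [-0.2, 0.2, -2.1]
gripper_width: 0.687
gripper_force: 30.0
```

View pics/d5.png

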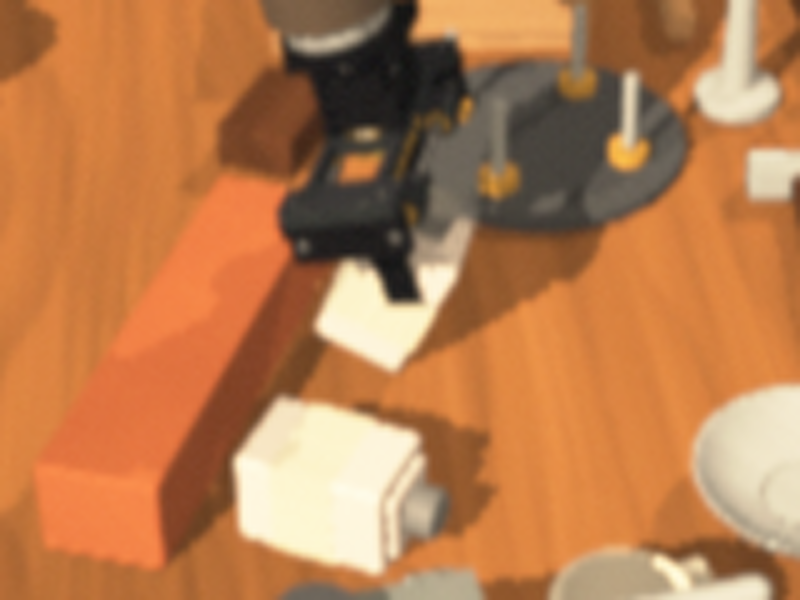

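The side picture shows the bottle near (390,300), leaning about 25° next to the brick and not yet bearing on the bench. I'll lower it until there is contact.

```bash
python3 -m pendant '[{"x":0,"y":0,"z":-0.005,"rx":0,"ry":0,"rz":0,"claw":0.5},{"x":0,"y":0,"z":-0.01,"rx":0,"ry":0,"rz":0,"claw":0.5},{"x":0,"y":0,"z":-0.014,"rx":0,"ry":0,"rz":0,"claw":0.5},{"x":0,"y":0,"z":-0.014,"rx":0,"ry":0,"rz":0,"claw":0.5},{"x":0,"y":0,"z":-0.014,"rx":0,"ry":0,"rz":0,"claw":0.5},{"x":0,"y":0,"z":-0.014,"rx":0,"ry":0,"rz":0,"claw":0.5},{"x":0,"y":0,"z":-0.014,"rx":0,"ry":0,"rz":0,"claw":0.5},{"x":0,"y":0,"z":-0.014,"rx":0,"ry":0,"rz":0,"claw":0.5}]'
```

```text
time_s: 37.7
tcp_pos: [0.5044, -0.1938, 0.0633]
ee_rot: [[0.923, -0.302, 0.238], [-0.294, -0.953, -0.068], [0.247, -0.008, -0.969]]
wrist_force: [-5.3, 1.2, 12.2]
gripper_width: 0.687
gripper_force: 30.0
```

```bash
python3 -m pendant '[{"x":0,"y":0,"z":0.008,"rx":0,"ry":0,"rz":0,"claw":1},{"x":0,"y":0,"z":0.03,"rx":0,"ry":0,"rz":0,"claw":1},{"x":0,"y":0,"z":0.05,"rx":0,"ry":0,"rz":0,"claw":1},{"x":0,"y":0,"z":0.05,"rx":0,"ry":0,"rz":0,"claw":1},{"x":0,"y":0,"z":0.05,"rx":0,"ry":0,"rz":0,"claw":1},{"x":0,"y":0,"z":0.2,"rx":0,"ry":0,"rz":0,"claw":1},{"x":0,"y":0,"z":0.4,"rx":0,"ry":0,"rz":0,"claw":1},{"x":0,"y":0,"z":0.6,"rx":0,"ry":0,"rz":0,"claw":1}]'; python3 -c "
from h import *
go((.423,-.22,.357),0,-17.8)"
```

```text
time_s: 38.7
tcp_pos: [0.5026, -0.1934, 0.2119]
ee_rot: [[0.924, -0.302, 0.233], [-0.295, -0.953, -0.066], [0.243, -0.007, -0.97]]
wrist_force: [1.0, 0.1, 0.8]
gripper_width: 0.997
gripper_force: 0.0
shift [-0.319 -0.106  0.58 ] turn [ 0.0215  0.075  -0.0008] [ 0.5026 -0.1934  0.2119]
```

```bash
python3 -m pendant '[{"x":0,"y":0,"z":0.2,"rx":0,"ry":0,"rz":0,"claw":1},{"x":-0.1,"y":-0.05,"z":0.4,"rx":0.01,"ry":0.04,"rz":0,"claw":1},{"x":-0.2,"y":-0.15,"z":0.58,"rx":0.021,"ry":0.075,"rz":0,"claw":1},{"x":-0.32,"y":-0.2,"z":0.58,"rx":0.021,"ry":0.075,"rz":0,"claw":1},{"x":-0.32,"y":-0.3,"z":0.58,"rx":0.021,"ry":0.075,"rz":0,"claw":1},{"x":-0.32,"y":-0.3,"z":0.58,"rx":0.021,"ry":0.075,"rz":0,"claw":1},{"x":-0.32,"y":-0.3,"z":0.58,"rx":0.021,"ry":0.075,"rz":0,"claw":1},{"x":-0.32,"y":-0.3,"z":0.58,"rx":0.021,"ry":0.075,"rz":0,"claw":1}]'; python3 - <<'E'
from h import *
W=cap("wrist");save(W,"pics/w7.png",None,(768,576))
E
```

```text
time_s: 39.7
tcp_pos: [0.4232, -0.2679, 0.3556]
ee_rot: [[0.953, -0.302, 0.001], [-0.302, -0.953, -0.001], [0.001, 0.001, -1.0]]
wrist_force: [-0.2, -0.0, -1.0]
gripper_width: 0.999
gripper_force: 0.0
```

View pics/w7.png

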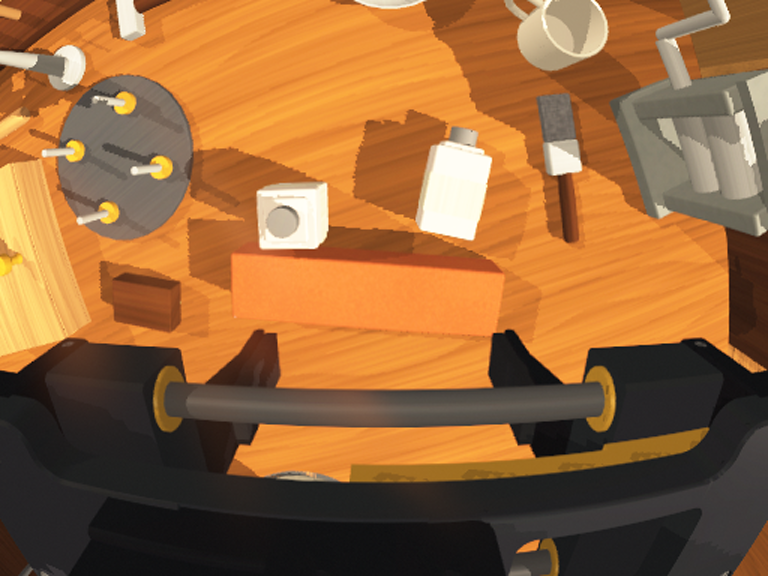

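The wrist picture shows bottle0 upright at (292,217), against the brick strip, and bottle1 lying at (455,190). I'll fit both.

```bash
python3 - <<'E'
from b import *
W=cap("wrist")
run(W,[(232,254),(503,270),(497,335),(232,316)],[[(417,229),(473,240),(432,145),(490,154)]])
k=np.array([.3599,-.2287,-.3765])
print("b0 cap",((plane(W,np.array((283,221))/1.5,.116)[:2]-k[:2])@rot(k[2])).round(3))
E
```

```text
brick [ 0.3613 -0.2285 -0.3744] -21.5 [-1.5 -0.9  2.   0.1 -0.7 -0.1  0.1  1.2]
bottle [ 0.3974 -0.3288 -0.4661] -26.7 [ 0.2  1.  -0.2 -0.1  0.4 -1.1 -0.5  0.3] in brick [ 0.07 -0.08]
b0 cap [0.085 0.08 ]
```

```bash
python3 -c "
from h import *
go((.4524,-.3565,.14),-45,-26.7)"
```

```text
shift [ 0.117 -0.354 -0.863] turn [ 0.0948  0.2321 -0.0481] [ 0.4232 -0.268   0.3558]
```

```bash
python3 -m pendant '[{"x":0.02,"y":-0.07,"z":-0.1,"rx":0.019,"ry":0.046,"rz":-0.01,"claw":1},{"x":0.04,"y":-0.14,"z":-0.25,"rx":0.038,"ry":0.093,"rz":-0.019,"claw":1},{"x":0.07,"y":-0.21,"z":-0.4,"rx":0.057,"ry":0.139,"rz":-0.029,"claw":1},{"x":0.09,"y":-0.28,"z":-0.55,"rx":0.076,"ry":0.186,"rz":-0.038,"claw":1},{"x":0.117,"y":-0.354,"z":-0.7,"rx":0.095,"ry":0.232,"rz":-0.048,"claw":1},{"x":0.117,"y":-0.354,"z":-0.863,"rx":0.095,"ry":0.232,"rz":-0.048,"claw":1},{"x":0.117,"y":-0.354,"z":-0.863,"rx":0.095,"ry":0.232,"rz":-0.048,"claw":1},{"x":0.117,"y":-0.354,"z":-0.863,"rx":0.095,"ry":0.232,"rz":-0.048,"claw":1}]'; python3 - <<'E'
from h import *
go((.4524,-.3565,.019),-45,-26.7)
W=cap("wrist");save(W,"pics/w8.png",None,(768,576))
E
```

```text
time_s: 40.8
tcp_pos: [0.4532, -0.3574, 0.1427]
ee_rot: [[0.634, -0.449, -0.629], [-0.319, -0.894, 0.315], [-0.704, 0.001, -0.71]]
wrist_force: [-0.5, 0.8, 0.5]
gripper_width: 1.0
gripper_force: 0.0
shift [-0.003  0.004 -0.495] turn [ 0.0009  0.0011 -0.0002] [ 0.4532 -0.3574  0.1427]
```

View pics/w8.png

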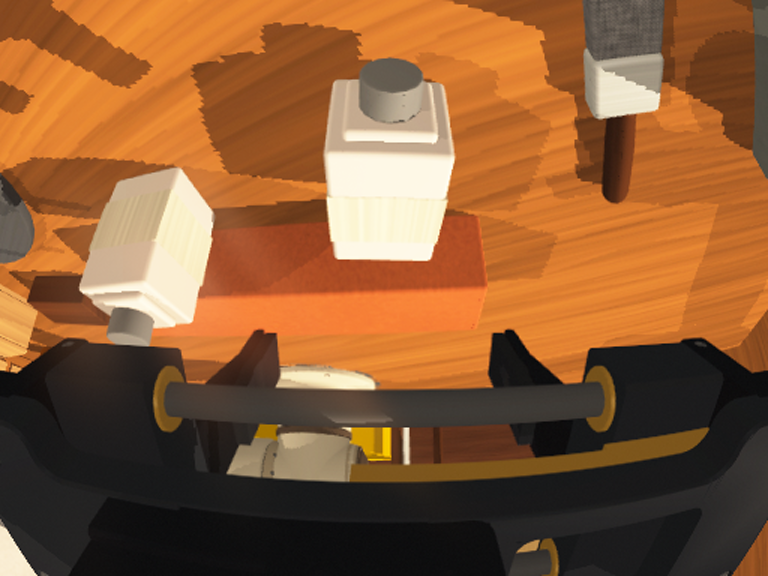

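The wrist picture shows bottle1 at (388,170), nearly centred between the fingers, with bottle0 standing at left. I'll descend and grip.

```bash
python3 -m pendant '[{"x":-0.006,"y":-0.004,"z":-0.2,"rx":0,"ry":0,"rz":0,"claw":1},{"x":-0.006,"y":-0.004,"z":-0.38,"rx":0,"ry":0,"rz":0,"claw":1},{"x":-0.006,"y":-0.004,"z":-0.49,"rx":0,"ry":0,"rz":0,"claw":1},{"x":-0.006,"y":-0.004,"z":-0.49,"rx":0,"ry":0,"rz":0,"claw":1},{"x":-0.006,"y":-0.004,"z":-0.49,"rx":0,"ry":0,"rz":0,"claw":0.5},{"x":-0.006,"y":-0.004,"z":-0.49,"rx":0,"ry":0,"rz":0,"claw":0.5},{"x":-0.006,"y":-0.004,"z":-0.49,"rx":0,"ry":0,"rz":0,"claw":0.5},{"x":-0.006,"y":-0.004,"z":-0.49,"rx":0,"ry":0,"rz":0,"claw":0.5}]'; python3 -c "
from h import *
go((.4524,-.3565,.125),-24,-24);go((.4402,-.3459,.0623),18,-21.5)"
```

```text
time_s: 41.85
tcp_pos: [0.4512, -0.3581, 0.0186]
ee_rot: [[0.632, -0.45, -0.631], [-0.318, -0.893, 0.318], [-0.706, -0.0, -0.708]]
wrist_force: [1.3, -0.3, 2.9]
gripper_width: 0.689
gripper_force: 29.7
shift [0.005 0.006 0.425] turn [-0.0499 -0.105   0.015 ] [ 0.4512 -0.3581  0.0186]
shift [-0.044  0.049  0.175] turn [-0.1429 -0.3191  0.026 ] [ 0.4512 -0.3581  0.0186]
```

```bash
python3 -m pendant '[{"x":0,"y":0,"z":0.2,"rx":0,"ry":0,"rz":0,"claw":0.5},{"x":0,"y":0,"z":0.42,"rx":-0.023,"ry":-0.052,"rz":0.004,"claw":0.5},{"x":0,"y":0,"z":0.42,"rx":-0.046,"ry":-0.104,"rz":0.008,"claw":0.5},{"x":0,"y":0,"z":0.42,"rx":-0.07,"ry":-0.156,"rz":0.013,"claw":0.5},{"x":0,"y":0,"z":0.42,"rx":-0.093,"ry":-0.208,"rz":0.017,"claw":0.5},{"x":0,"y":0,"z":0.42,"rx":-0.116,"ry":-0.26,"rz":0.021,"claw":0.5},{"x":-0.02,"y":0.02,"z":0.42,"rx":-0.139,"ry":-0.312,"rz":0.025,"claw":0.5},{"x":-0.044,"y":0.049,"z":0.42,"rx":-0.143,"ry":-0.319,"rz":0.026,"claw":0.5}]'; python3 -c "
from h import *
s=sense();print(tool(s['ee_rot']),s['joints'].round(1));go((.4402,-.3459,.0623),18,-21.5)"
```

```text
time_s: 42.85
tcp_pos: [0.4354, -0.3439, 0.1214]
ee_rot: [[0.885, -0.368, 0.284], [-0.351, -0.93, -0.111], [0.305, -0.001, -0.952]]
wrist_force: [-0.1, 0.1, -1.8]
gripper_width: 0.689
gripper_force: 29.9
tilt 17.7 heading -21.5 [-21.6  14.  -30.4  -0.1 -27.8  90. ]
shift [ 0.019 -0.008 -0.236] turn [-0.0008 -0.0012  0.0006] [ 0.4354 -0.3439  0.1214]
```

```bash
python3 -m pendant '[{"x":0,"y":0,"z":-0.1,"rx":0,"ry":0,"rz":0,"claw":0.5},{"x":0,"y":0,"z":-0.18,"rx":0,"ry":0,"rz":0,"claw":0.5},{"x":0,"y":0,"z":-0.22,"rx":0,"ry":0,"rz":0,"claw":0.5},{"x":0,"y":0,"z":-0.23,"rx":0,"ry":0,"rz":0,"claw":0.5},{"x":0,"y":0,"z":-0.235,"rx":0,"ry":0,"rz":0,"claw":0.5},{"x":0,"y":0,"z":-0.24,"rx":0,"ry":0,"rz":0,"claw":0.5},{"x":0,"y":0,"z":-0.245,"rx":0,"ry":0,"rz":0,"claw":0.5},{"x":0,"y":0,"z":-0.245,"rx":0,"ry":0,"rz":0,"claw":0.5}]'; python3 -c "
from h import *
s=sense();print(tool(s['ee_rot']),s['joints'].round(1))"
```

```text
time_s: 43.85
tcp_pos: [0.4408, -0.3461, 0.0635]
ee_rot: [[0.884, -0.366, 0.289], [-0.348, -0.93, -0.114], [0.311, 0.0, -0.95]]
wrist_force: [-2.7, 2.8, 7.8]
gripper_width: 0.689
gripper_force: 29.9
tilt 18.1 heading -21.6 [-21.6  19.6 -33.7  -0.  -18.6  90.1]
```

Contact at 8 N, so I'll release and rise, then check.

```bash
python3 -m pendant '[{"x":0,"y":0,"z":0.004,"rx":0,"ry":0,"rz":0,"claw":1},{"x":0,"y":0,"z":0.03,"rx":0,"ry":0,"rz":0,"claw":1},{"x":0,"y":0,"z":0.05,"rx":0,"ry":0,"rz":0,"claw":1},{"x":0,"y":0,"z":0.05,"rx":0,"ry":0,"rz":0,"claw":1},{"x":0,"y":0,"z":0.05,"rx":0,"ry":0,"rz":0,"claw":1},{"x":0,"y":0,"z":0.2,"rx":0,"ry":0,"rz":0,"claw":1},{"x":0,"y":0,"z":0.4,"rx":0,"ry":0,"rz":0,"claw":1},{"x":0,"y":0,"z":0.6,"rx":0,"ry":0,"rz":0,"claw":1}]' && python3 -m pendant '[{"x":0,"y":0,"z":0.2,"rx":0.01,"ry":0.03,"rz":0,"claw":1},{"x":0,"y":0.1,"z":0.4,"rx":0.02,"ry":0.06,"rz":0,"claw":1},{"x":0,"y":0.2,"z":0.58,"rx":0.037,"ry":0.093,"rz":0,"claw":1},{"x":0,"y":0.32,"z":0.58,"rx":0.037,"ry":0.093,"rz":0,"claw":1},{"x":0,"y":0.32,"z":0.58,"rx":0.037,"ry":0.093,"rz":0,"claw":1},{"x":0,"y":0.32,"z":0.58,"rx":0.037,"ry":0.093,"rz":0,"claw":1},{"x":0,"y":0.32,"z":0.58,"rx":0.037,"ry":0.093,"rz":0,"claw":1},{"x":0,"y":0.32,"z":0.58,"rx":0.037,"ry":0.093,"rz":0,"claw":1}]'; python3 - <<'E'
from h import *
W=cap("wrist");save(W,"pics/w9.png",None,(768,576))
k=np.array([.3605,-.2286,-.3755])
for d in search_frame(W,"bottle0")[:2]: print(d["conf"],((plane(W,d["centre"],.07)[:2]-k[:2])@rot(k[2])).round(3))
E
```

```text
time_s: 44.85
tcp_pos: [0.4394, -0.3455, 0.2124]
ee_rot: [[0.885, -0.367, 0.285], [-0.349, -0.93, -0.113], [0.307, 0.0, -0.952]]
wrist_force: [1.0, -0.9, -0.3]
gripper_width: 1.001
gripper_force: 0.0
time_s: 45.85
tcp_pos: [0.4395, -0.2662, 0.356]
ee_rot: [[0.93, -0.368, -0.002], [-0.368, -0.93, 0.001], [-0.002, -0.001, -1.0]]
wrist_force: [0.7, 0.3, -0.1]
gripper_width: 0.998
gripper_force: 0.0
0.96 [ 0.079 -0.079]
0.85 [0.082 0.079]
```

View pics/w9.png

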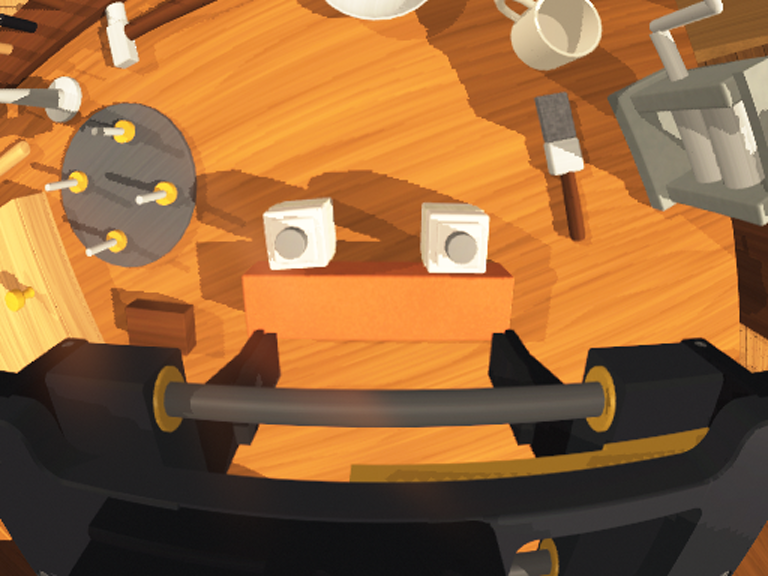

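Both bottles stand upright at (292,240) and (460,245), feet about 12 mm from the brick, and nothing else has visibly moved. Before handing in, I'll check the lid by numbers.

```bash
python3 - <<'E'
from h import *
D=cap("side")
c=np.array([[i*.1,j*.125,.07] for i in(-1,1) for j in(-1,1)])
print("pred lid",proj(D,box3(.5555,.2698,1.488,c)).round(0).tolist())
for d in regions_of(D,"box_lid")[:2]:
    y,x=np.where(d["region"]);print(round(d["conf"],2),x.min(),x.max(),y.min(),y.max())
E
```

```text
pred lid [[287.0, 163.0], [222.0, 165.0], [284.0, 140.0], [225.0, 141.0]]
0.57 224 288 139 166
0.24 250 306 172 215
```

The lid region lies exactly where a shut lid should (rows 139–166). Handing in.

```bash
python3 -c "
from station import *
print(finish_job())"
```

```text
the job is handed in; nothing more can be done
None
```

The job is done and handed in: the three bobbins present lie flat side by side in the box, the lid is shut, both bottles stand about 12 mm from the brick, and nothing else was seen to move; I viewed 15 pictures against the limit of 14.

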